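# Load the slide dryer and stay its air gate ajar

## Task

Load every slide box lying on the table into the drying bay: one to a blue dock, lengthwise between the dock's lips and lid side up as it lies, and press each one down until its dock is fully home. Pull the sprung air gate open by the red knob of its stay arm and drop the arm's middle hole, the one ringed in yellow, over the brass peg, so that the arm lies flat and holds the gate ajar. Only when the boxes are home and the gate is held, push the fan lever on the housing all the way over to its other side, and leave the bottle, the timer and the dish where they stand.

Things in the scene. Friction and masses are not known exactly. Their poses are not given: they have to be found in the camera images.
- bay: Drying bay fixed to the table: grey base 160 x 280 x 12 mm, clear sides (outer faces y = +-140), white front panel on the left (y 34 to 140, at x = -75), air gate right of it, all to z = 60 mm, open on top; white fan housing behind (x 78 to 132, z to 60). Origin: centre of the base's underside, on the table; x from gate to fans, y along the docks (left, seen from the gate), z up.
- dock1_seat (a point): Centre of the top of the left blue dock plate (bay x 0, y +86 mm), axes as the bay's; z = 26 mm up, 18 mm home. Plate 96 (x) by 50 mm. Lips 8 mm high: one across each end (inner faces x = +-44) and short ones near the corners (|x| 25 to 41, inner faces y = +-21), so the middle 50 mm of both long sides is open for fingers. A slide box fits with 3 mm to spare all round.
- dock2_seat (a point): The same for the middle dock (bay x = 0, y = 0).
- dock3_seat (a point): The same for the right dock (bay x = 0, y = -86 mm).
- dock1 (a joint): How far the left dock is pressed down, m: 0 up, 0.008 fully home. Friction holds it (about 8 N; a box's weight does not move it, and it does not come up again); press with 10 to 20 N on the box.
- dock2 (a joint): The same for the middle dock.
- dock3 (a joint): The same for the right dock.
- gate (a joint): Gate angle, rad: 0 shut, grows as the free end swings out to bay -x; stop at 1.1. A spring always pulls it shut (0.1 N m at 0, 0.22 N m at 0.6 rad). With the middle hole on the peg it reads about 0.60; with the inner or outer hole about 0.35 or 0.85. The panel is 136 mm long, z = 15 to 61 mm.
- gate_hinge (a point): Point on the gate's upright hinge axis (bay x = -75, y = +30 mm), at the level of the stay arm's mid-plane (z = 67 mm).
- stay_pivot (a point): Point on the upright axis on which the stay arm swivels, on the gate 130 mm from the gate's hinge axis, z = 67 mm.
- stay_swivel (a joint): Swivel of the stay arm on the gate, rad, -1.5 to 0.4. In the bay frame the arm points from its pivot along (-sin a, -cos a) with a = gate + stay_swivel - 0.75, so at the start it points obliquely back (bay +x) and right (-y), level, its knob right of the bay; negative turns the free end further to bay +x. Turns freely.
- stay_tilt (a joint): How far the arm is raised about a level axis at its pivot, rad: 0 lies flat (its lowest position, also where nothing is under it), up to 0.6; it drops by its own weight (arm 0.12 kg).
- stay_knob (a point): Centre of the red ball knob, 26 mm across on a 12 mm stem, 172 mm along the arm from the pivot and 33 mm above the arm's mid-plane: z = 100 mm when the arm is flat. The arm is a steel strip 26 mm wide, 6 mm thick. To clear the peg the hole must be lifted about 14 mm. The ball can turn in the grip.
- stay_hole2 (a point): Centre of the middle hole, ringed in yellow, 111 mm from the pivot; 14 mm wide. This is the one to use; its plain neighbours lie 81 and 143 mm from the pivot.
- peg_mid (a point): Fixed brass peg, upright, 10 mm across with a round top, on a ledge right of the gate (bay x = -75, y = -160 mm). The point lies on its axis at z = 67 mm, level with the mid-plane of the flat arm; its top is at z = 77 mm and the ledge at 62 mm.
- fan_lever (a joint): Fan lever, rad: 0 off (leans to bay -y, the right), 1.0 on (leans to bay +y); stays where it is left, moves with about 1 N at its tip. It turns about bay x through the point x = 105, y = -30, z = 82 mm.
- fan_lever_tip (a point): Centre of the lever's red ball, 26 mm across, 60 mm from its axis, on top of the fan housing; z about 135 mm at either end of its swing.
- box_a: White slide box, 82 x 36 x 27 mm (its length along its x), about 0.06 kg, lying flat on the table; origin at the centre of its underside, z up. All slide boxes are alike; there are two or three (None: absent).
- box_b: White slide box, 82 x 36 x 27 mm (its length along its x), about 0.06 kg, lying flat on the table; origin at the centre of its underside, z up. All slide boxes are alike; there are two or three (None: absent).
- box_c: White slide box, 82 x 36 x 27 mm (its length along its x), about 0.06 kg, lying flat on the table; origin at the centre of its underside, z up. All slide boxes are alike; there are two or three (None: absent).
- flask_yellow: Large fixed conical flask between the slide boxes and the bay: 196 mm across to 130 mm high, tapering to a neck 70 mm across, 320 mm high; origin at the centre of its underside. Keep clear of it.
- bottle: Bystander: capped reagent bottle, 59 mm across, 108 mm high; origin at the centre of its underside. Not to be moved.
- timer: Bystander: white lab timer 58 x 58 x 19 mm; origin at the centre of its underside. Not to be moved.
- dish: Bystander: closed round dish 60 mm across, 16 mm high; origin at the centre of its underside. Not to be moved.

How it is judged:
By the outcome, as a careful person would: the job done as asked, in the order asked, and still so for the second after the job is handed in, with the robot touching nothing.
Of box_a, box_b, box_c only 2 to 3 are there at a start; the rules pass over those that are not, and their reading is None.
At some moment in a run one of box_a, box_b, box_c may be knocked a few centimetres aside while the robot is not near it.
Once in a run the grip may slacken for a moment while it holds something.
It also fails if it takes over 210 s, if anything falls off the work surface, if the arm or the gripper's body presses on something with over 40 N, if the wrist force passes 120 N, or if a joint passes its speed limit or range.

## Robot

A 6-joint arm with a two-finger parallel gripper is mounted at the origin on the work surface; the furniture and walls round the work are solid. World frame = base frame: x ahead of the robot, y to its left, z up, the work surface at z = 0. Lengths are in m, angles in rad, forces in N, time in s.
With the tool pointing down it reaches from about 0.35 to 0.975 m from the base axis. Payload 7.1 kg.
Tool frame: the origin (TCP) lies at the very end of the fingers, on their centre line; the grasp point (between the pads) lies manip.grip_point_offset behind it (manip.grip_point_offset is the distance from the TCP to the grasp point, in m); z points along the fingers, x is the direction in which the jaws open and shut, and the axes are right-handed (so a half turn about z gives the same grasp; the last joint's range is limited). The gripper opens to 88 mm and grips with 3 to 60 N. Pads are 20 mm wide; open, the fingers measure 115 mm over their backs; the gripper's body (75 mm by 178 mm) begins 61 mm behind the grasp point.
Start: joints at [-1.206, 0.423, 1.63, -0, 1.089, -0.019], TCP at [0.234, -0.58, 0.223] pointing down, gripper open.
Joint ranges: [-3, 3], [-0.9, 2.11], [0.09, 2.58], [-1.31, 4.45], [0.11, 2.69], [-2.54, 2.54]. Speed limits (rad/s): [2.39, 2.39, 3.01, 3.14, 3.14, 3.14].

## Interface

Orientations are given as a unit quaternion [w, x, y, z].
In Python, from cell import monitor, get_image, manip gives the robot as it stands. The module is installed in compiled form; this text tells all that it offers.
- The arm moves only by the tool step_arm, never from a script. Its argument "rows" is a list of rows, each a list of 2 entries, a list of its own where there are three numbers: the shift along the tool's x, y, z in mm, then the turn about the tool's z in degrees. A call has 1 to 10 rows; each row shifts and turns the commanded pose from where the row before left it, along the tool's axes as they then stand; what a row does not reach is not made up. A row lasts 1/8 s, in which the tool goes at most 62.5 mm and 10.7 degrees, less where a joint would pass 70% of its speed; a pose out of reach is approached as far as the arm can. A call with a gripper value outside its range is refused whole. "gripper" is the gripper's target within -1 to 1 (fully open at 1, half-way at 0, shut at -1), set as the call begins (left out, the last holds). The fingers move at their own pace and stop on an object; "newtons" is the grip in N (left out, the last holds). Time passes only in rows, so rows that do not move let the fingers close. It gives the time, the measured TCP pose, the force and the opening at its end, in the units of the state.
- monitor.sense(): the state, without advancing time (a new reading comes with each control period).
- get_image(name): name is "side" or "top" or "wrist"; returns a dict with "frame" (420x560x3 uint8, red, green, blue), "depth" (420x560 float32, m along the optical axis (not along the pixel's ray), 0 where there is no reading), "camera_matrix" (3x3 intrinsics, pixels), "k1" (the pictures are not rectified: a ray, as slopes to the right and down, at radius r is drawn at 1 + k1 r^2 times it, then the intrinsics apply), "camera_from_world" (4x4, takes a point from world to camera coordinates). Camera axes: x right, y up, looking along -z (the intrinsics and any distortion apply to the point x, -y, -z); pixel columns grow to the right and rows downward; lengths in m; the calibration is good to about 2 mm. A picture is of the moment at which its call begins.
- manip.finish_job(): hands the job in, once; it reports no verdict.
The state is a dict: "t": time; "q": joint angles; "joint_vel": joint speeds; "effort": joint torques, N m; "eef_pos": TCP position; "orientation": TCP orientation; "ft_force": force on the tool from outside, world axes, zero at the start; "wrist_torque": the same for the moment, N m; "grip_width": finger opening in m.
Only numpy, scipy, OpenCV 4.12 (cv2) and the standard library are available. Lean on these libraries where they do the work, as an engineer would, in place of code of your own. Each camera call takes 0.05 s, during which the arm holds its last target.

## Working session

There is one attempt and no reset: what is moved stays moved. The work goes in short steps, Python scripts to look and compute and a tool call to move; the robot and the scene stay as the last step left them, time stands still between calls to the robot, and variables do not carry over. Pictures are saved under pics/ and viewed, and the job is handed in when it is done.

Besides the shell and the picture viewer there is one more tool, called after "Emit:" by a JSON object that holds its "op" and its "data", one argument or row to a line. step_arm: Moves the arm, as the interface text tells. Its arguments: {"type":"object","properties":{"rows":{"type":"array"},"gripper":{"type":"number"},"newtons":{"type":"number"}},"required":["rows"]}

```bash
mkdir -p pics
cat > h.py <<'E'
import numpy as np, cv2
from cell import monitor, get_image, manip
def snap(name, fn=None):
    im=get_image(name)
    np.savez('last_%s.npz'%name, **{k:np.asarray(v) for k,v in im.items()})
    if fn: cv2.imwrite('pics/'+fn, im['frame'][:,:,::-1])
    return im
def load(name): return dict(np.load('last_%s.npz'%name))
def ray(im,u,v):
    K=np.asarray(im['camera_matrix']);k1=float(im['k1']);T=np.asarray(im['camera_from_world'])
    xd=(u-K[0,2])/K[0,0]; yd=(v-K[1,2])/K[1,1]
    rd=np.hypot(xd,yd); r=rd
    for _ in range(30): r=rd/(1+k1*r*r)
    s=r/rd if rd>1e-9 else 1
    d=np.array([xd*s,-yd*s,-1.0])
    R=T[:3,:3]; o=-R.T@T[:3,3]
    return o,R.T@d
def onz(im,u,v,z):
    o,d=ray(im,u,v); return o+d*(z-o[2])/d[2]
def dep(im,u,v):
    o,d=ray(im,u,v); D=im['depth'][int(round(v)),int(round(u))]; return o+d*D
def proj(im,p):
    K=np.asarray(im['camera_matrix']);k1=float(im['k1']);T=np.asarray(im['camera_from_world'])
    c=T[:3,:3]@np.asarray(p)+T[:3,3]; x=c[0]/-c[2]; y=-c[1]/-c[2]; f=1+k1*(x*x+y*y)
    return np.array([K[0,0]*x*f+K[0,2],K[1,1]*y*f+K[1,2]])
def cloud(im):
    D=im['depth'];h,w=D.shape
    K=np.asarray(im['camera_matrix']);k1=float(im['k1']);T=np.asarray(im['camera_from_world'])
    u,v=np.meshgrid(np.arange(w),np.arange(h))
    xd=(u-K[0,2])/K[0,0]; yd=(v-K[1,2])/K[1,1]; rd=np.hypot(xd,yd); r=rd.copy()
    for _ in range(30): r=rd/(1+k1*r*r)
    s=np.where(rd>1e-9,r/np.maximum(rd,1e-9),1)
    P=np.stack([xd*s*D,-yd*s*D,-D],-1)-T[:3,3]
    return P@T[:3,:3]
E
python3 - <<'E'
from h import *
for n in ['side','top','wrist']:
    im=snap(n,n+'0.png'); T=im['camera_from_world']; print(n,-T[:3,:3].T@T[:3,3],T[:3,:3].round(2).tolist(),im['camera_matrix'][0],im['k1'])
print(monitor.sense(), manip.grip_point_offset)
E
```

```text
side [-0.5920225   0.01385163  1.37840356] [[0.1, -0.99, 0.01], [0.74, 0.08, 0.67], [-0.67, -0.06, 0.74]] [533.75442403   0.         267.36471516] -0.17489813514255367
top [0.31985991 0.10597191 1.15530132] [[0.04, -1.0, -0.0], [0.97, 0.04, 0.23], [-0.23, -0.01, 0.97]] [391.07273897   0.         277.12888284] -0.04624680712968248
wrist [ 0.30814474 -0.55004859  0.38401329] [[0.37, -0.93, -0.0], [0.89, 0.36, -0.29], [0.27, 0.11, 0.96]] [338.66226518   0.         281.86057795] 0.023937863740961185
{'t': 0.15, 'q': array([-1.20600938e+00,  4.23678359e-01,  1.63049496e+00,  4.98449412e-06,
        1.08860361e+00, -1.89714178e-02]), 'joint_vel': array([-3.87744020e-05, -1.03087559e-03, -3.03601377e-03, -1.09243222e-03,
       -9.05584011e-04,  1.30445699e-03]), 'effort': array([ 3.69088909e-06, -5.44983673e+01, -2.73920006e+01,  6.44065440e-02,
        2.04300770e-02, -7.09035749e-05]), 'eef_pos': array([ 0.23389393, -0.57912301,  0.22207978]), 'orientation': array([-3.42229218e-04,  8.28976922e-01, -5.59282498e-01, -4.83227755e-04]), 'ft_force': array([-0.06701826, -0.51366712,  0.02624831]), 'wrist_torque': array([-0.02735108,  0.00332826,  0.01038885]), 'grip_width': 0.08778181070289358} 0.0187
```

View pics/top0.png

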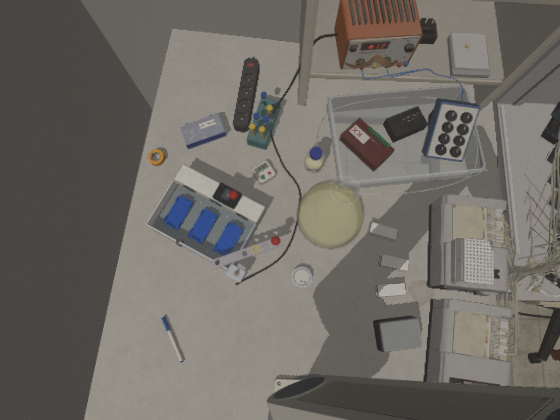

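View pics/side0.png

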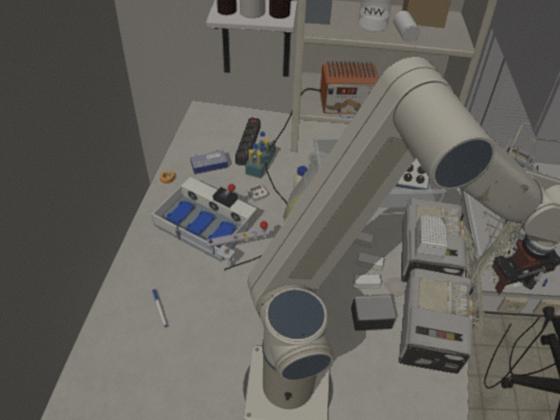

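View pics/wrist0.png

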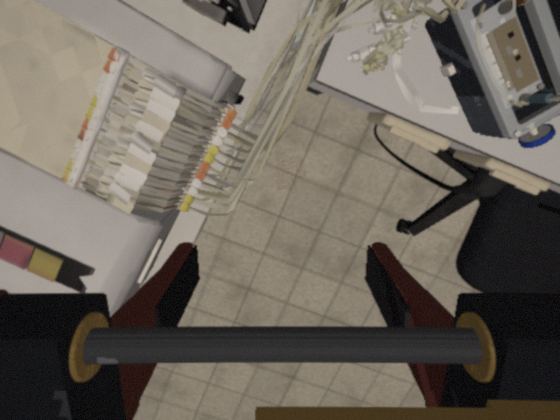

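The top view shows the bay at about (205,220), and three white boxes at about (383,230), (394,263) and (392,290). The flask is at (331,214), the dish at (302,276), the timer at (263,172) and the bottle at (315,158). Next I'll enlarge these and measure them.

Run:
```python
from h import *
im=load('top'); f=im['frame'][:,:,::-1]
cv2.imwrite('pics/z1.png',cv2.resize(f[155:295,140:310],None,fx=4.4,fy=4.2,interpolation=cv2.INTER_CUBIC))
cv2.imwrite('pics/z2.png',cv2.resize(f[205:310,340:430],None,fx=6,fy=5.6,interpolation=cv2.INTER_CUBIC))
P=cloud(im)
hsv=cv2.cvtColor(f,cv2.COLOR_BGR2HSV)
sub=np.zeros(f.shape[:2],bool); sub[170:280,140:300]=1
for nm,m in dict(red=((hsv[...,0]<8)|(hsv[...,0]>172))&(hsv[...,1]>140)&(hsv[...,2]>70),blue=(abs(hsv[...,0].astype(int)-115)<10)&(hsv[...,1]>150),yel=(abs(hsv[...,0].astype(int)-25)<7)&(hsv[...,1]>90)).items():
    n,l,s,c=cv2.connectedComponentsWithStats((m&sub).astype(np.uint8))
    for i in range(1,n):
        if s[i,4]>4: print(nm,s[i],c[i].round(1),np.median(P[l==i],0).round(4))
```

```text
red [230 191   7   8  50] [233.  194.6] [0.591  0.2369 0.1437]
red [272 237   7   8  44] [275.  240.5] [0.4772 0.1203 0.1094]
blue [164 196  28  33 444] [178. 212.] [0.5638 0.4125 0.0262]
blue [189 209  28  33 453] [202.7 225. ] [0.5277 0.3352 0.0266]
blue [214 223  28  29 401] [228.4 237. ] [0.4946 0.2576 0.0264]
yel [251 246   8   8  25] [254.8 249.3] [0.457  0.176  0.0695]
```

View pics/z1.png

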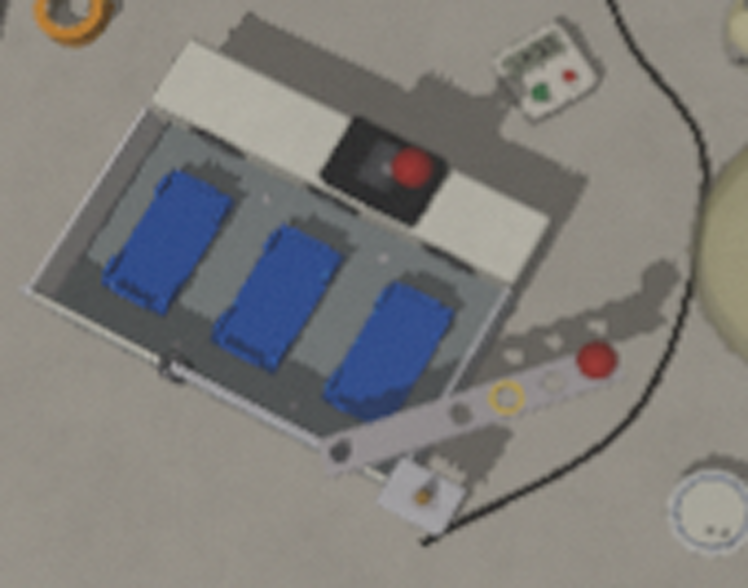

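View pics/z2.png

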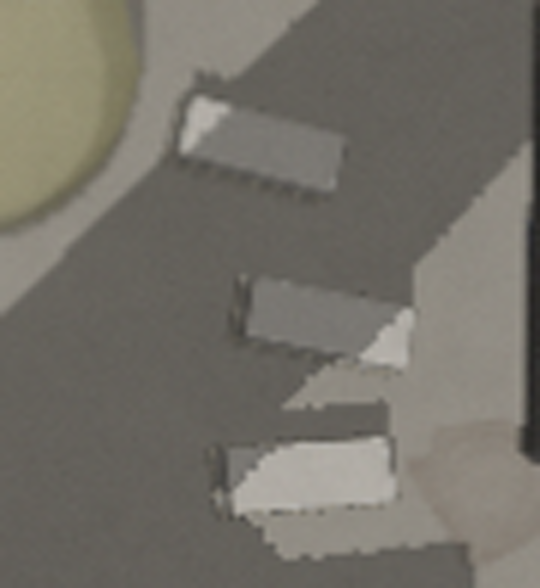

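Run:
```python
from h import *
im=load('top'); f=im['frame'][:,:,::-1]; P=cloud(im); hsv=cv2.cvtColor(f,cv2.COLOR_BGR2HSV)
bl=(abs(hsv[...,0].astype(int)-115)<10)&(hsv[...,1]>150); bl[:170]=0; bl[280:]=0; bl[:,300:]=0; bl[:,:140]=0
n,l,s,c=cv2.connectedComponentsWithStats(bl.astype(np.uint8))
for i in range(1,n):
    if s[i,4]<100: continue
    m=(l==i)
    pts=P[m]; pts=pts[(pts[:,2]<.040)]
    r=cv2.minAreaRect((pts[:,:2]*1000).astype(np.float32)); print('dock',np.round(r[0],1),np.round(r[1],1),round(r[2],1), np.median(pts[:,2]),np.percentile(pts[:,2],[5,95]).round(4))
# boxes
m=(P[...,2]>.02)&(P[...,2]<.036); m[:, :360]=0; m[:,420:]=0; m[:210]=0;m[310:]=0
n,l,s,c=cv2.connectedComponentsWithStats(m.astype(np.uint8))
for i in range(1,n):
    if s[i,4]<60: continue
    ys,xs=np.nonzero(l==i)
    q=np.array([onz(im,x,y,.027)[:2] for x,y in zip(xs,ys)])*1000
    r=cv2.minAreaRect(q.astype(np.float32)); print('box',s[i],np.round(r[0],1),np.round(r[1],1),round(r[2],1),np.median(P[l==i][:,2]))
def cm(mask):
    v,u=np.nonzero(mask); return u.mean(),v.mean()
print('lever',onz(im,233,194.6,.1353),'knob',onz(im,275,240.5,.100),'hole',onz(im,254.8,249.3,.070))
for nm,u,v in [('dish',302,276),('bottle',316,152),('timer',263.5,172)]: print(nm,dep(im,u,v))
# peg: yellow
pm=(abs(hsv[...,0].astype(int)-20)<9)&(hsv[...,1]>70); pm[:260]=0;pm[285:]=0;pm[:,:225]=0;pm[:,250:]=0
v,u=np.nonzero(pm); print('peg',len(u),u.mean(),v.mean(),onz(im,u.mean(),v.mean(),.076))
print('fl',onz(im,331,214,0.13), dep(im,331,214))
```

```text
dock [563.2 413.1] [48.9 92.4] 63.0 0.026086339939228473 [0.0227 0.0339]
dock [526.2 336.7] [48.2 92.3] 64.5 0.026534560854875284 [0.0227 0.0326]
dock [489.1 259.2] [46.4 91.1] 64.6 0.02637019675938245 [0.0228 0.0305]
box [369 222  29  17 308] [ 531.3 -193.7] [80.  34.1] 75.6 0.02675489339940156
box [380 254  29  17 326] [ 439.1 -224.2] [81.7 33.8] 79.3 0.02664426561570478
box [377 283  29  14 333] [ 361.2 -212.5] [32.8 82. ] 6.4 0.026610422361005522
lever [0.59430706 0.23822456 0.1353    ] knob [0.47869536 0.12044299 0.1       ] hole [0.4564392  0.17615941 0.07      ]
dish [0.39094279 0.03997283 0.01665114]
bottle [0.73494772 0.01337424 0.11009033]
timer [0.70170812 0.16485112 0.01481028]
peg 7 235.71428571428572 273.0 [0.3886857  0.22480767 0.076     ]
fl [ 0.55130666 -0.02757675  0.13      ] [ 0.52807629 -0.01417243  0.23290976]
```

```bash
cat >> h.py <<'E'
def yaw():
    w,x,y,z=monitor.sense()['orientation']; return np.degrees(np.arctan2(2*(x*y+w*z),1-2*(y*y+z*z)))
def plan(x,y,z,psi=None,pos=None,psi0=None):
    s=monitor.sense(); p=np.array(s['eef_pos']) if pos is None else np.array(pos); a=yaw() if psi0 is None else psi0
    t=a if psi is None else psi
    d=(t-a+90)%180-90
    d2=np.array([x,y,z])-p
    def tool(ang):
        c,sn=np.cos(np.radians(ang)),np.sin(np.radians(ang)); return np.array([d2[0]*c+d2[1]*sn,d2[0]*sn-d2[1]*c,-d2[2]])*1000
    print('now',p.round(4),'yaw',round(a,1),'turn',round(-d,2),'shift before turn',tool(a).round(1),'after turn',tool(a+d).round(1),'q6',round(s['q'][5],2),'f',np.round(s['ft_force'],1),'w',round(s['grip_width'],4),'t',s['t'])
    return a+d
BO=np.array([.526,.3365]); BY=np.radians(-25.7)
def bay(x,y):
    c,s=np.cos(BY),np.sin(BY); return BO+np.array([c*x-s*y,s*x+c*y])/1000
E
python3 - <<'E'
from h import *
plan(.361,-.2125,.2,6.4)
print(yaw())
E
```

```text
now [ 0.2339 -0.5791  0.2221] yaw -68.0 turn -74.41 shift before turn [-292.4 -255.1   22.1] after turn [ 167.2 -350.2   22.1] q6 -0.02 f [-0.1 -0.5  0. ] w 0.0878 t 0.15
-68.01239706362618
```

Run:
```python
from h import *
im=load('top'); P=cloud(im).reshape(-1,3); P=P[P[:,2]<.6]
for y in np.arange(-.7,.5,.1):
  print(round(y,1),[ (lambda q: round(float(np.percentile(q,99)),2) if len(q)>5 else None)(P[(abs(P[:,0]-x)<.05)&(abs(P[:,1]-y)<.05),2]) for x in np.arange(.2,.9,.1)])
```

```text
-0.7 [None, 0.04, 0.1, 0.11, 0.13, 0.12, 0.13]
-0.6 [0.06, 0.07, 0.2, 0.18, 0.15, 0.08, 0.05]
-0.5 [0.3, 0.14, 0.14, 0.14, 0.14, 0.09, 0.09]
-0.4 [0.14, 0.14, 0.21, 0.2, 0.14, 0.09, 0.16]
-0.3 [0.13, 0.13, 0.2, 0.19, 0.13, 0.09, 0.13]
-0.2 [0.07, 0.07, 0.03, 0.03, 0.02, 0.09, 0.05]
-0.1 [0.6, 0.0, 0.0, 0.31, 0.32, 0.09, 0.05]
-0.0 [0.6, 0.0, 0.02, 0.32, 0.32, 0.11, 0.09]
0.1 [0.45, 0.0, 0.02, 0.11, 0.12, 0.02, 0.04]
0.2 [0.0, 0.0, 0.07, 0.07, 0.15, 0.02, 0.11]
0.3 [0.0, 0.01, 0.08, 0.03, 0.1, 0.06, 0.04]
0.4 [0.01, 0.01, 0.0, 0.06, 0.06, 0.06, 0.04]
```

Emit:
{"op": "step_arm", "data": {
  "rows": [
    [[0, 0, 0], -10],
    [[0, 0, 0], -10],
    [[0, 0, 0], -10],
    [[0, 0, 0], -10],
    [[0, 0, 0], -10],
    [[0, 0, 0], -10],
    [[0, 0, 0], -10],
    [[0, 0, 0], -4.4]
  ],
  "gripper": 0.4
}}

```text
t: 1.15
eef_pos: [0.2339, -0.5793, 0.2224]
orientation: [-0.0, 0.998, 0.058, -0.0]
ft_force: [0.1, 0.8, 0.2]
grip_width: 0.0614
```

Emit:
{"op": "step_arm", "data": {
  "rows": [
    [[0, 0, -40], 0],
    [[0, 0, -40], 0],
    [[21, -44, 0], 0],
    [[21, -44, 0], 0],
    [[21, -44, 0], 0],
    [[21, -44, 0], 0],
    [[21, -44, 0], 0],
    [[21, -44, 0], 0],
    [[21, -44, 0], 0],
    [[20, -42, 0], 0]
  ]
}}

```text
t: 2.4
eef_pos: [0.3612, -0.2115, 0.3027]
orientation: [-0.0, 0.998, 0.056, 0.0]
ft_force: [0.0, -0.6, -0.0]
grip_width: 0.0612
```

Run:
```python
from h import *
im=snap('wrist','w1.png'); snap('top','t1.png')
plan(.361,-.2125,.03,6.4)
```

```text
now [ 0.3615 -0.2099  0.3025] yaw 6.6 turn 0.21 shift before turn [ -0.8   2.5 272.5] after turn [ -0.8   2.5 272.5] q6 -0.67 f [-0.   0.2  0.8] w 0.0615 t 2.5
```

View pics/w1.png

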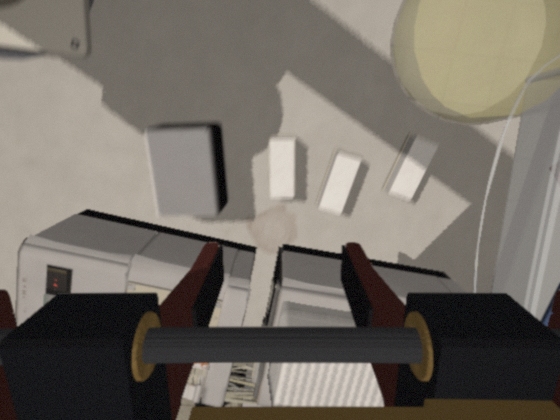

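The wrist view shows box C at (283,168), box B at (341,182) and box A at (412,166). The flask is upper right. I'll measure the boxes from this view and compare with the top view.

```bash
cat >> h.py <<'E'
def boxes(im, zr=(.018,.036), z=.027, win=None):
    P=cloud(im); m=(P[...,2]>zr[0])&(P[...,2]<zr[1])&(P[...,0]>.28)&(P[...,0]<.62)&(P[...,1]>-.275)&(P[...,1]<-.13)&(im['depth']>0)
    n,l,s,c=cv2.connectedComponentsWithStats(m.astype(np.uint8)); out=[]
    for i in range(1,n):
        if s[i,4]<80: continue
        ys,xs=np.nonzero(l==i)
        q=np.array([onz(im,x,y,z)[:2] for x,y in zip(xs,ys)])*1000
        r=cv2.minAreaRect(q.astype(np.float32)); a=r[2] if r[1][0]>r[1][1] else r[2]+90
        print('box',np.round(r[0],1),np.round(sorted(r[1]),1),'long axis',round(a,1),'z',np.median(P[l==i][:,2]).round(4),'n',s[i,4])
E
python3 - <<'E'
from h import *
boxes(load('wrist')); print(); boxes(load('top'))
E
```

```text
box [ 528.3 -197.5] [35.9 77.6] long axis 75.7 z 0.027 n 1608
box [ 360.  -215.8] [32.1 79.5] long axis 95.9 z 0.0271 n 1470
box [ 436.8 -227.4] [34.3 79.2] long axis 79.4 z 0.0271 n 1502
box [ 284.4 -246.2] [ 4.1 61.1] long axis 98.4 z 0.0271 n 131

box [ 531.3 -192.8] [35.3 81.1] long axis 74.6 z 0.0266 n 317
box [ 438.9 -224.1] [34.1 81.7] long axis 79.3 z 0.0268 n 332
box [ 361.2 -212.9] [33.1 81.3] long axis 96.0 z 0.0262 n 337
```

Emit:
{"op": "step_arm", "data": {
  "rows": [
    [[0, 0.5, 45], 0],
    [[0, 0.5, 50], 0],
    [[-0.5, 1, 50], 0],
    [[-0.5, 1, 50], 0],
    [[0, 1, 45], 0],
    [[0, 0, 38], 0],
    [[0, 0, 14], 0],
    [[0, 0, 5], 0],
    [[0, 0, 0], 0]
  ]
}}

```text
t: 3.62
eef_pos: [0.361, -0.2177, 0.0063]
orientation: [0.0, 0.998, 0.056, 0.001]
ft_force: [0.3, -0.2, 0.5]
grip_width: 0.0612
```

Run:
```python
from h import *
plan(.3606,-.2143,.005,6); snap('wrist','w2.png')
```

```text
now [ 0.361  -0.2177  0.0063] yaw 6.4 turn 0.39 shift before turn [-0.1 -3.4  1.3] after turn [-0.1 -3.4  1.3] q6 -0.68 f [ 0.3 -0.2  0.5] w 0.0612 t 3.625
```

View pics/w2.png

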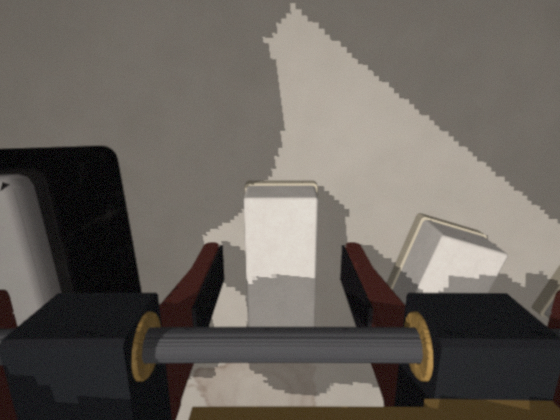

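Run:
```python
from h import *
im=load('wrist')
for u in (247,282,316): print(onz(im,u,194,.027), dep(im,u,200))
```

```text
[ 0.34207729 -0.17773571  0.027     ] [ 0.34232551 -0.18030376  0.02737207]
[ 0.35706096 -0.17604968  0.027     ] [ 0.35735267 -0.17864248  0.02726946]
[ 0.3716169  -0.17441451  0.027     ] [ 0.37195218 -0.17698927  0.0273137 ]
```

Emit:
{"op": "step_arm", "data": {
  "rows": [
    [[0, -2, 1], 0],
    [[0, 0, 0], 0],
    [[0, 0, 0], 0],
    [[0, 0, 0], 0],
    [[0, 0, 0], 0]
  ],
  "gripper": -0.6,
  "newtons": 30
}}

```text
t: 4.3
eef_pos: [0.3605, -0.2152, 0.005]
orientation: [0.0, 0.998, 0.056, 0.0]
ft_force: [0.7, 1.9, 6.8]
grip_width: 0.0359
```

Emit:
{"op": "step_arm", "data": {
  "rows": [
    [[0, 0, -10], 0],
    [[0, 0, -30], 0],
    [[0, 0, -50], 0],
    [[0, 0, -50], 0],
    [[0, 0, -50], 0],
    [[0, 0, -50], 0],
    [[0, 0, -20], 0],
    [[0, 0, 0], -10],
    [[0, 0, 0], -10],
    [[0, 0, 0], -10]
  ]
}}

```text
t: 5.55
eef_pos: [0.3598, -0.2149, 0.2651]
orientation: [-0.0, 0.949, 0.315, -0.0]
ft_force: [0.3, 0.6, -0.1]
grip_width: 0.0357
```

Emit:
{"op": "step_arm", "data": {
  "rows": [
    [[0, 0, 0], -10],
    [[0, 0, 0], -10],
    [[0, 0, 0], -8]
  ]
}}

```text
t: 5.92
eef_pos: [0.3598, -0.2149, 0.2649]
orientation: [-0.0, 0.845, 0.535, -0.0]
ft_force: [-0.4, 0.8, -0.5]
grip_width: 0.0358
```

Run:
```python
from h import *
plan(.385,0,.26,64.3)
d=bay(0,86);print(d, bay(0,0),bay(0,-86))
plan(d[0],d[1],.26,64.3,pos=(.385,0,.26),psi0=64.3)
```

```text
now [ 0.3598 -0.2149  0.2649] yaw 64.7 turn 0.38 shift before turn [205.  -69.1   4.9] after turn [204.6 -70.5   4.9] q6 -1.7 f [-0.4  0.8 -0.5] w 0.0358 t 5.925
[0.56329468 0.41399262] [0.526  0.3365] [0.48870532 0.25900738]
now [0.385 0.    0.26 ] yaw 64.3 turn -0.0 shift before turn [450.4 -18.9  -0. ] after turn [450.4 -18.9  -0. ] q6 -1.7 f [-0.4  0.8 -0.5] w 0.0358 t 5.925
```

Emit:
{"op": "step_arm", "data": {
  "rows": [
    [[30, -10, 0], 0.4],
    [[45, -15, 0], 0],
    [[45, -15, 0], 0],
    [[45, -15, 0], 0],
    [[40, -15, 0], 0],
    [[50, -2, 0], 0],
    [[50, -2, 0], 0],
    [[50, -2, 0], 0],
    [[50, -2, 0], 0],
    [[50, -2, 0], 0]
  ]
}}

```text
t: 7.18
eef_pos: [0.4877, 0.2303, 0.265]
orientation: [0.0, 0.848, 0.53, -0.0]
ft_force: [0.3, -0.0, -1.3]
grip_width: 0.0359
```

Emit:
{"op": "step_arm", "data": {
  "rows": [
    [[50, -2, 0], 0],
    [[50, -2, 0], 0],
    [[40, -2, 0], 0],
    [[30, -2, 0], 0],
    [[20, -2, 0], 0],
    [[10, -1, 30], 0],
    [[0, 0, 40], 0],
    [[0, 0, 40], 0],
    [[0, 0, 20], 0],
    [[0, 0, 0], 0]
  ]
}}

```text
t: 8.43
eef_pos: [0.5647, 0.4128, 0.1336]
orientation: [0.0, 0.848, 0.53, -0.001]
ft_force: [0.4, -0.1, 0.5]
grip_width: 0.0361
```

Run:
```python
from h import *
plan(.5633,.4140,.035,64.3); snap('wrist','w3.png')
```

```text
now [0.5647 0.4128 0.1336] yaw 64.0 turn -0.31 shift before turn [ 0.4 -1.8 98.6] after turn [ 0.4 -1.8 98.6] q6 -0.5 f [ 0.4 -0.1  0.5] w 0.0361 t 8.425
```

View pics/w3.png

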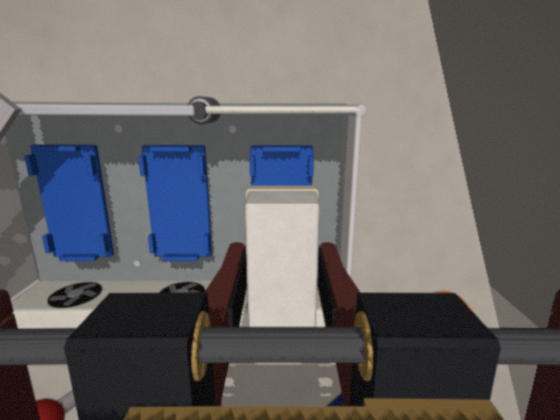

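The wrist view shows the box held at about (283,250), with dock 1 behind it at (281,165), dock 2 at (177,203) and dock 3 at (74,203). I'll refine the bay pose from this view.

```bash
cat >> h.py <<'E'
def docks(im):
    f=np.ascontiguousarray(im['frame'][:,:,::-1]); hsv=cv2.cvtColor(f,cv2.COLOR_BGR2HSV); P=cloud(im)
    bl=(abs(hsv[...,0].astype(int)-115)<10)&(hsv[...,1]>140)&(P[...,2]<.045)&(P[...,2]>.01)
    n,l,s,c=cv2.connectedComponentsWithStats(bl.astype(np.uint8))
    for i in range(1,n):
        if s[i,4]<150: continue
        pts=P[l==i]; r=cv2.minAreaRect((pts[:,:2]*1000).astype(np.float32)); print('dock',s[i],np.round(r[0],1),np.round(r[1],1),round(r[2],1),'z',np.median(pts[:,2]).round(4))
        d=pts[:,:2]-BO; cs,sn=np.cos(BY),np.sin(BY); b=np.stack([d@[cs,sn],d@[-sn,cs]],1)*1000
        print('   bay coords x',np.percentile(b[:,0],[1,99]).round(1),'y',np.percentile(b[:,1],[1,99]).round(1))
E
python3 - <<'E'
from h import *
im=load('wrist'); docks(im)
P=cloud(im); 
d=P[...,:2]-BO; cs,sn=np.cos(BY),np.sin(BY); bx=(d@[cs,sn])*1000; by=(d@[-sn,cs])*1000
# held box top
m=np.zeros(bx.shape,bool); m[188:300,230:330]=1; zz=P[...,2]; m&=(zz>.14)&(zz<.17)&(by>60)&(by<112)
print('box',m.sum(),np.percentile(bx[m],[0.5,2,98]),np.percentile(by[m],[1,99]),np.median(zz[m]))
E
```

```text
dock [  25  145   88  116 7397] [493.8 254.8] [ 55. 109.] 60.5 z 0.0261
   bay coords x [-46.6  47.3] y [-110.9  -62.2]
dock [ 138  146   74  115 6912] [529.6 333.4] [ 49.6 102.3] 64.0 z 0.0261
   bay coords x [-45.8  47.9] y [-24.8  23.3]
dock [ 250  146   64   39 2395] [535.9 427.2] [50.9 31.6] 64.4 z 0.0261
   bay coords x [-45.9 -14.8] y [ 61.1 108.8]
box 8773 [-36.43569122 -36.21811797  10.09880589] [ 63.28973861 105.77040609] 0.15544106472066238
```

Emit:
{"op": "step_arm", "data": {
  "rows": [
    [[0, -3.5, 0], -0.3],
    [[0, 0, 40], 0],
    [[0, 0, 30], 0],
    [[0, 0, 15], 0],
    [[0, 0, 0], 0]
  ]
}}

```text
t: 9.1
eef_pos: [0.5623, 0.415, 0.0497]
orientation: [-0.0, 0.847, 0.532, -0.0]
ft_force: [0.4, 0.1, -0.7]
grip_width: 0.0358
```

Run:
```python
from h import *
plan(.5633,.4140,.035,64.3); im=snap('wrist','w4.png'); snap('side','s4.png')
f=im['frame'][:,:,::-1]; cv2.imwrite('pics/w4z.png',cv2.resize(f[100:400,180:380],None,fx=2.6,fy=2))
```

```text
now [0.5623 0.415  0.0497] yaw 64.3 turn -0.0 shift before turn [-0.5  1.3 14.7] after turn [-0.5  1.3 14.7] q6 -0.5 f [ 0.4  0.1 -0.7] w 0.0358 t 9.1
```

View pics/w4z.png

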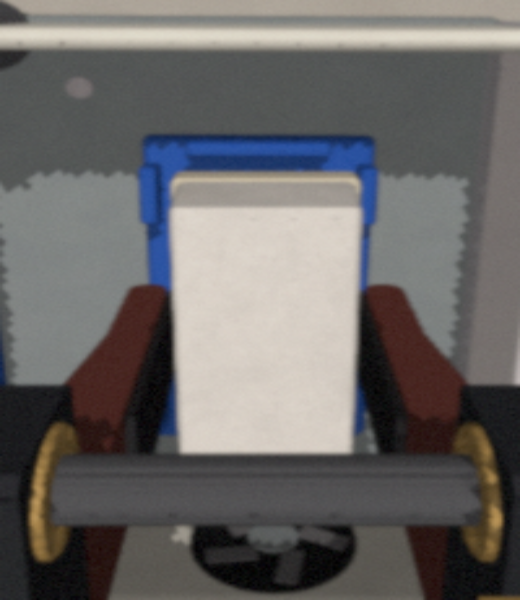

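Run:
```python
from h import *
im=load('wrist'); cs,sn=np.cos(BY),np.sin(BY)
def b(u,v,z):
    d=onz(im,u,v,z)[:2]-BO; return (np.array([d@[cs,sn],d@[-sn,cs]])*1000).round(1)
Z=lambda x,y:(180+x/2.6,100+y/2)
print('lip outer L/R',b(*Z(146,137),.034),b(*Z(374,137),.034))
print('box bottom far', b(*Z(172,174),.0447),b(*Z(360,174),.0447),'box top far',b(*Z(174,207),.0717),b(*Z(360,207),.0717))
print('cornerlip outer',b(*Z(140,200),.034),b(*Z(378,200),.034))
t=monitor.sense()['eef_pos'][:2]-BO; print('tcp',t@[cs,sn]*1000,t@[-sn,cs]*1000)
```

```text
lip outer L/R [-47.2  62.2] [-47.3 108.7]
box bottom far [-39.7  68.4] [-39.7 105. ] box top far [-38.9  71.4] [-38.9 102.2]
cornerlip outer [-29.9  60.3] [-29.9 110.1]
tcp -0.7669043271074858 87.43674632505603
```

Emit:
{"op": "step_arm", "data": {
  "rows": [
    [[-1.4, -0.8, 0], 0],
    [[0, 0, 6], 0],
    [[0, 0, 6], 0],
    [[0, 0, 5], 0],
    [[0, 0, 1], 0],
    [[0, 0, 0], 0]
  ]
}}

```text
t: 9.95
eef_pos: [0.561, 0.414, 0.0315]
orientation: [0.0, 0.847, 0.532, -0.0]
ft_force: [0.5, 0.3, -0.5]
grip_width: 0.036
```

Emit:
{"op": "step_arm", "data": {
  "rows": [
    [[0, 0, 0.5], 0],
    [[0, 0, 0], 0],
    [[0, 0, 0], 0]
  ],
  "gripper": 0.12
}}

```text
t: 10.32
eef_pos: [0.5611, 0.4141, 0.0313]
orientation: [-0.0, 0.847, 0.532, 0.0]
ft_force: [1.4, -0.4, -0.6]
grip_width: 0.0497
```

Emit:
{"op": "step_arm", "data": {
  "rows": [
    [[0, 0, -20], 0],
    [[0, 0, -20], 0],
    [[0, 0, -20], 0],
    [[0, 0, 0], 0],
    [[0, 0, 0], 0]
  ]
}}

```text
t: 10.95
eef_pos: [0.5609, 0.4139, 0.0913]
orientation: [0.0, 0.847, 0.532, -0.0]
ft_force: [-0.1, -0.6, 0.1]
grip_width: 0.0491
```

Run:
```python
from h import *
plan(.5633,.4140,.06,64.3); im=snap('wrist','w5.png')
```

```text
now [0.5609 0.4139 0.0913] yaw 64.3 turn -0.01 shift before turn [ 1.1  2.1 31.3] after turn [ 1.1  2.1 31.3] q6 -0.5 f [-0.1 -0.6  0.1] w 0.0491 t 10.95
```

View pics/w5.png

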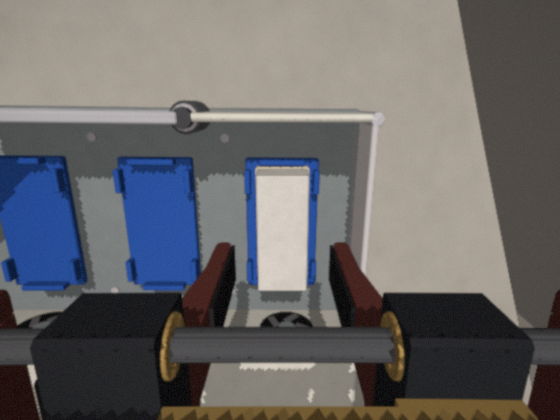

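The box sits between dock 1's lips, at about (283,230). Next I'll press it home with the fingers closed.

Emit:
{"op": "step_arm", "data": {
  "rows": [
    [[0, 2, 0], 0],
    [[0, 0, 15], 0],
    [[0, 0, 15], 0],
    [[0, 0, 3], 0],
    [[0, 0, 0], 0],
    [[0, 0, 0], 0]
  ],
  "gripper": -1
}}

```text
t: 11.75
eef_pos: [0.5631, 0.4134, 0.0585]
orientation: [-0.0, 0.847, 0.532, 0.0]
ft_force: [0.4, -0.5, 0.4]
grip_width: 0.0007
```

Emit:
{"op": "step_arm", "data": {
  "rows": [
    [[0, 0, 3], 0],
    [[0, 0, 2], 0],
    [[0, 0, 2], 0],
    [[0, 0, 1], 0]
  ]
}}

```text
t: 12.25
eef_pos: [0.563, 0.4133, 0.051]
orientation: [-0.0, 0.847, 0.532, 0.0]
ft_force: [-2.7, -0.9, 6.2]
grip_width: 0.0005
```

Emit:
{"op": "step_arm", "data": {
  "rows": [
    [[0, 0, 1.5], 0],
    [[0, 0, 1], 0],
    [[0, 0, 1], 0],
    [[0, 0, 1], 0]
  ]
}}

```text
t: 12.75
eef_pos: [0.563, 0.4133, 0.0466]
orientation: [-0.0, 0.847, 0.532, 0.0]
ft_force: [-1.6, -0.5, 7.8]
grip_width: 0.0005
```

Emit:
{"op": "step_arm", "data": {
  "rows": [
    [[0, 0, 1], 0],
    [[0, 0, 0.5], 0],
    [[0, 0, 0], 0]
  ]
}}

```text
t: 13.12
eef_pos: [0.563, 0.4133, 0.0455]
orientation: [-0.0, 0.847, 0.532, 0.0]
ft_force: [-3.0, -1.8, 10.2]
grip_width: 0.001
```

Emit:
{"op": "step_arm", "data": {
  "rows": [
    [[0, 0, 0.5], 0],
    [[0, 0, 0.5], 0],
    [[0, 0, 0], 0]
  ]
}}

```text
t: 13.5
eef_pos: [0.5631, 0.4133, 0.0454]
orientation: [-0.0, 0.847, 0.532, 0.0]
ft_force: [-5.0, -3.7, 15.6]
grip_width: 0.0005
```

Emit:
{"op": "step_arm", "data": {
  "rows": [
    [[0, 0, 0.5], 0],
    [[0, 0, 0.5], 0],
    [[0, 0, 0], 0]
  ]
}}

```text
t: 13.88
eef_pos: [0.5631, 0.4133, 0.0454]
orientation: [-0.0, 0.847, 0.532, 0.0]
ft_force: [-6.7, -5.2, 21.5]
grip_width: 0.0005
```

Emit:
{"op": "step_arm", "data": {
  "rows": [
    [[0, 0, -5], 0],
    [[0, 0, -35], 0],
    [[0, 0, -50], 0],
    [[0, 0, -50], 0],
    [[0, 0, -50], 0],
    [[0, 0, -20], 0],
    [[0, 0, 0], 0]
  ],
  "gripper": 0.12
}}

```text
t: 14.75
eef_pos: [0.5632, 0.4134, 0.253]
orientation: [-0.0, 0.847, 0.532, 0.001]
ft_force: [-0.9, -0.4, -0.1]
grip_width: 0.0491
```

Run:
```python
from h import *
im=snap('wrist','w6.png'); snap('top','t6.png'); boxes(load('top')); docks(im); 
P=cloud(im); m=(abs(P[...,2]-.046)<.006)&(P[...,0]>.5)&(P[...,1]>.37)&(P[...,1]<.46)&(im['frame'].min(2)>150); q=P[m]
print(m.sum(),np.median(q[:,2]),np.percentile(q[:,2],[5,95])); r=cv2.minAreaRect((q[:,:2]*1000).astype(np.float32)); print(r)
plan(.385,0,.26,-10.7)
```

```text
box [ 530.9 -193.6] [34.9 80.1] long axis 75.7 z 0.027 n 318
box [ 438.9 -224.1] [34.2 81.7] long axis 79.3 z 0.0267 n 330
dock [ 103  133   56   83 3586] [488.8 258. ] [50.6 96.5] 64.3 z 0.0262
   bay coords x [-46.   46.6] y [-110.9  -62.4]
dock [ 181  134   49   83 3457] [526.1 334.6] [50.1 95. ] 64.3 z 0.0262
   bay coords x [-46.   47.1] y [-25.2  22.6]
dock [259 134  44  81 789] [563.5 411.5] [48.9 94.7] 63.8 z 0.0187
   bay coords x [-46.1  48.5] y [ 60.1 107.8]
2017 0.04507270466476602 [0.04380024 0.04631162]
((582.5450439453125, 405.7648620605469), (39.67321014404297, 124.06205749511719), 70.92224884033203)
now [0.562  0.4125 0.2499] yaw 64.3 turn 74.99 shift before turn [-448.5   19.5  -10.1] after turn [-97.3 438.2 -10.1] q6 -0.51 f [-0.6 -0.3  0.1] w 0.0489 t 14.85
```

View pics/w6.png

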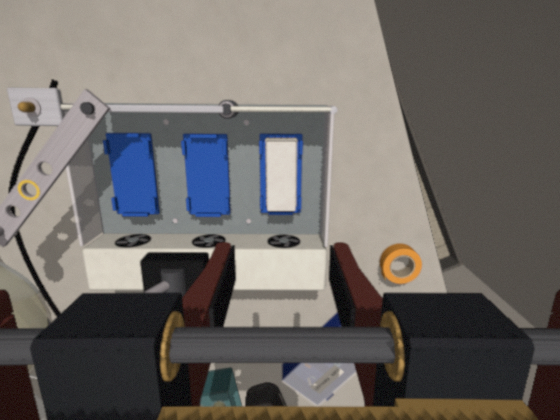

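Emit:
{"op": "step_arm", "data": {
  "rows": [
    [[-30, 1, 0], 0],
    [[-50, 2, 0], 0],
    [[-50, 2, 0], 0],
    [[-50, 2, 0], 0],
    [[-50, 2, 0], 0],
    [[-50, 2, 0], 0],
    [[-50, 2, 0], 0],
    [[-50, 2, -5], 0],
    [[-40, 2, -5], 0],
    [[-28, 2, 0], 0]
  ]
}}

```text
t: 16.1
eef_pos: [0.3837, -0.0, 0.2606]
orientation: [-0.001, 0.847, 0.532, -0.001]
ft_force: [0.4, -0.1, 0.1]
grip_width: 0.0494
```

Emit:
{"op": "step_arm", "data": {
  "rows": [
    [[0, 0, 0], 10],
    [[0, 0, 0], 10],
    [[0, 0, 0], 10],
    [[0, 0, 0], 10],
    [[0, 0, 0], 10],
    [[0, 0, 0], 10],
    [[0, 0, 0], 10],
    [[0, 0, 0], 5]
  ]
}}

```text
t: 17.1
eef_pos: [0.3843, 0.0013, 0.2602]
orientation: [0.0, 0.995, -0.095, -0.002]
ft_force: [-0.7, 0.6, -0.2]
grip_width: 0.0491
```

Emit:
{"op": "step_arm", "data": {
  "rows": [
    [[15, 30, 0], 0],
    [[20, 45, 0], 0],
    [[20, 45, 0], 0],
    [[20, 45, 0], 0],
    [[14, 35, 0], 0],
    [[5, 11, 0], 0],
    [[0, 0, 0], 0]
  ],
  "gripper": 0.4
}}

```text
t: 17.98
eef_pos: [0.438, -0.2232, 0.2607]
orientation: [-0.001, 0.996, -0.094, -0.001]
ft_force: [-0.1, 0.7, -0.7]
grip_width: 0.0618
```

Run:
```python
from h import *
im=snap('wrist','w7.png'); boxes(im); boxes(snap('top'));plan(.438,-.2255,.005,-10.7)
```

```text
box [ 529.3 -197.7] [35.2 78.1] long axis 75.9 z 0.0271 n 2098
box [ 438.1 -227.1] [31.8 78.9] long axis 80.0 z 0.0272 n 1792
box [ 283.9 -243.8] [10.1 66.6] long axis 98.6 z 0.0272 n 351
box [ 531.  -192.9] [34.9 81.5] long axis 75.7 z 0.0267 n 321
box [ 438.8 -224.1] [34.4 81.7] long axis 79.3 z 0.0267 n 333
now [ 0.4381 -0.2223  0.2614] yaw -10.7 turn 0.02 shift before turn [  0.5   3.2 256.4] after turn [  0.5   3.2 256.4] q6 -0.31 f [-0.4 -0.9  0.2] w 0.0615 t 18.075
```

Emit:
{"op": "step_arm", "data": {
  "rows": [
    [[0.5, 1, 40], 0],
    [[0, 1, 50], 0],
    [[0, 1, 50], 0],
    [[0, 1, 50], 0],
    [[0, 1, 40], 0],
    [[0, 0, 20], 0],
    [[0, 0, 6], 0],
    [[0, 0, 0], 0]
  ]
}}

```text
t: 19.08
eef_pos: [0.4385, -0.2279, 0.0065]
orientation: [-0.0, 0.996, -0.093, 0.0]
ft_force: [0.1, -0.0, 0.3]
grip_width: 0.0615
```

Run:
```python
from h import *
plan(.438,-.2275,.005,-10.7); snap('wrist','w8.png')
```

```text
now [ 0.4385 -0.2279  0.0065] yaw -10.7 turn 0.04 shift before turn [-0.6 -0.3  1.5] after turn [-0.6 -0.3  1.5] q6 -0.32 f [ 0.1 -0.   0.3] w 0.0615 t 19.075
```

View pics/w8.png

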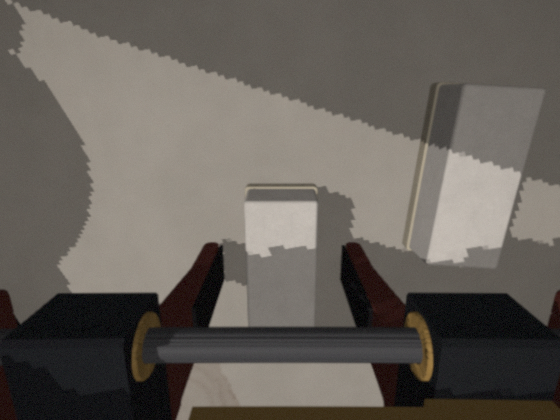

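Emit:
{"op": "step_arm", "data": {
  "rows": [
    [[0, 3, 1], 0],
    [[0, 0, 0], 0]
  ]
}}

```text
t: 19.38
eef_pos: [0.4382, -0.2319, 0.0059]
orientation: [0.0, 0.996, -0.093, 0.001]
ft_force: [0.2, 0.1, -0.1]
grip_width: 0.0617
```

Emit:
{"op": "step_arm", "data": {
  "rows": [
    [[0, 0, 0], 0],
    [[0, 0, 0], 0],
    [[0, 0, 0], 0],
    [[0, 0, 0], 0]
  ],
  "gripper": -0.6
}}

```text
t: 19.88
eef_pos: [0.4378, -0.2315, 0.0052]
orientation: [0.0, 0.996, -0.093, 0.0]
ft_force: [-0.4, 0.3, 1.6]
grip_width: 0.0357
```

Emit:
{"op": "step_arm", "data": {
  "rows": [
    [[0, 0, -10], 0],
    [[0, 0, -30], 0],
    [[0, 0, -50], 0],
    [[0, 0, -50], 0],
    [[0, 0, -50], 0],
    [[0, 0, -50], 0],
    [[0, 0, -20], 0],
    [[0, 0, 0], -10],
    [[0, 0, 0], -10],
    [[0, 0, 0], -10]
  ]
}}

```text
t: 21.12
eef_pos: [0.4374, -0.2313, 0.2657]
orientation: [0.0, 0.985, 0.17, 0.0]
ft_force: [0.0, 0.3, -0.9]
grip_width: 0.0363
```

Emit:
{"op": "step_arm", "data": {
  "rows": [
    [[0, 0, 0], -10],
    [[0, 0, 0], -10],
    [[0, 0, 0], -10],
    [[0, 0, 0], -10],
    [[0, 0, 0], -5]
  ]
}}

```text
t: 21.75
eef_pos: [0.4374, -0.2313, 0.2656]
orientation: [0.0, 0.846, 0.534, 0.0]
ft_force: [0.2, 0.2, -0.0]
grip_width: 0.0363
```

```bash
sed -i 's/^BO=.*BY/BO=np.array([.526,.3356]); BY/' h.py
python3 - <<'E'
from h import *
plan(.39,0,.26,64.3)
d=bay(0,0);print(d)
plan(d[0],d[1],.26,64.3,pos=(.39,0,.26),psi0=64.3)
E
```

```text
now [ 0.4374 -0.2313  0.2656] yaw 64.5 turn 0.21 shift before turn [ 188.3 -142.3    5.6] after turn [ 187.8 -143.     5.6] q6 -1.64 f [ 0.2  0.2 -0. ] w 0.0363 t 21.75
[0.526  0.3356]
now [0.39 0.   0.26] yaw 64.3 turn -0.0 shift before turn [361.4 -23.   -0. ] after turn [361.4 -23.   -0. ] q6 -1.64 f [ 0.2  0.2 -0. ] w 0.0363 t 21.75
```

Emit:
{"op": "step_arm", "data": {
  "rows": [
    [[30, -23, 0], 0.2],
    [[40, -30, 0], 0],
    [[40, -30, 0], 0],
    [[40, -30, 0], 0],
    [[38, -30, 0], 0],
    [[50, -3, 0], 0],
    [[50, -3, 0], 0],
    [[50, -3, 0], 0],
    [[50, -3, 0], 0],
    [[50, -3, 0], 0]
  ]
}}

```text
t: 23.0
eef_pos: [0.487, 0.2331, 0.2657]
orientation: [0.0, 0.848, 0.531, 0.0]
ft_force: [0.8, -0.4, -0.2]
grip_width: 0.0357
```

Emit:
{"op": "step_arm", "data": {
  "rows": [
    [[45, -3, 0], 0],
    [[35, -3, 0], 0],
    [[20, -2, 0], 0],
    [[10, -1, 30], 0],
    [[0, 0, 40], 0],
    [[0, 0, 40], 0],
    [[0, 0, 20], 0],
    [[0, 0, 0], 0]
  ]
}}

```text
t: 24.0
eef_pos: [0.5262, 0.3337, 0.1343]
orientation: [0.0, 0.848, 0.53, -0.001]
ft_force: [0.8, -0.0, 0.1]
grip_width: 0.0358
```

Run:
```python
from h import *
d=bay(0,0)
plan(*d,.05,64.3); snap('wrist','w9.png')
```

```text
now [0.5262 0.3337 0.1343] yaw 64.1 turn -0.23 shift before turn [ 1.7 -1.1 84.3] after turn [ 1.7 -1.  84.3] q6 -0.57 f [ 0.8 -0.   0.1] w 0.0358 t 24.0
```

View pics/w9.png

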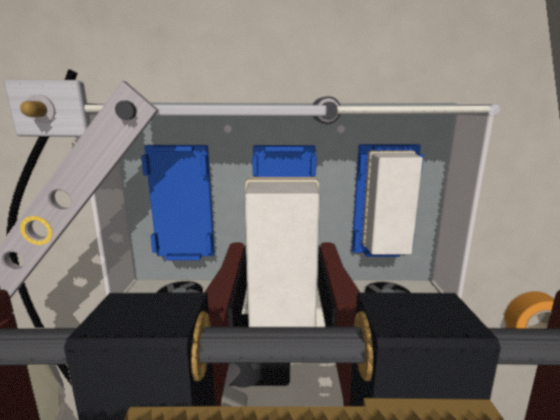

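Emit:
{"op": "step_arm", "data": {
  "rows": [
    [[1.5, -1, 0], -0.2],
    [[0, 0, 40], 0],
    [[0, 0, 30], 0],
    [[0, 0, 14], 0],
    [[0, 0, 0], 0]
  ]
}}

```text
t: 24.68
eef_pos: [0.5268, 0.3363, 0.0514]
orientation: [-0.0, 0.847, 0.532, -0.0]
ft_force: [0.1, -0.1, -1.2]
grip_width: 0.0361
```

Run:
```python
from h import *
d=bay(0,0)
plan(*d,.0315,64.3); im=snap('wrist','w10.png')
f=im['frame'][:,:,::-1]; cv2.imwrite('pics/w10z.png',cv2.resize(f[100:400,180:380],None,fx=2.6,fy=2))
```

```text
now [0.5268 0.3363 0.0514] yaw 64.3 turn -0.0 shift before turn [-1.  -0.4 19.9] after turn [-1.  -0.4 19.9] q6 -0.57 f [ 0.1 -0.1 -1.2] w 0.0361 t 24.675
```

View pics/w10z.png

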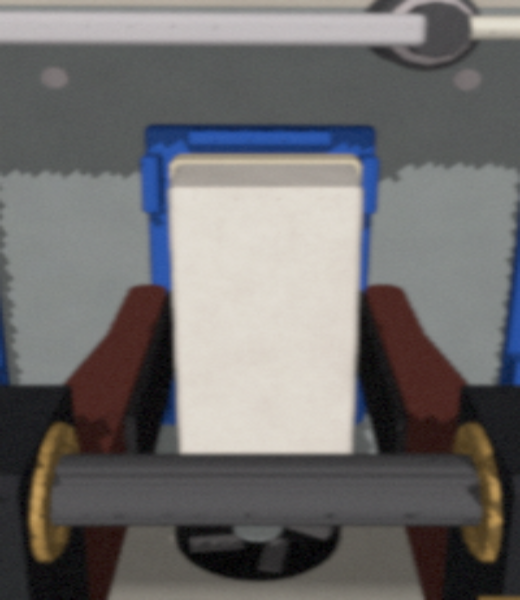

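Run:
```python
from h import *
im=load('wrist'); cs,sn=np.cos(BY),np.sin(BY)
def b(u,v,z):
    d=onz(im,u,v,z)[:2]-BO; return (np.array([d@[cs,sn],d@[-sn,cs]])*1000).round(1)
Z=lambda x,y:(180+x/2.6,100+y/2)
print('lip outer L/R',b(*Z(148,127),.034),b(*Z(374,127),.034))
print('box bottom far', b(*Z(170,157),.0464),b(*Z(361,157),.0464),'box top far',b(*Z(172,186),.0734),b(*Z(359,186),.0734))
print('cornerlip outer',b(*Z(142,185),.034),b(*Z(378,185),.034))
t=monitor.sense()['eef_pos'][:2]-BO; print('tcp',t@[cs,sn]*1000,t@[-sn,cs]*1000)
```

```text
lip outer L/R [-47.9 -23. ] [-47.9  23.2]
box bottom far [-42.4 -17.4] [-42.4  19.5] box top far [-41.8 -14.3] [-41.9  16.3]
cornerlip outer [-32.  -24.9] [-32.   24.7]
tcp 0.7056759701799106 1.4426048346801517
```

Emit:
{"op": "step_arm", "data": {
  "rows": [
    [[-1.1, 1.3, 0], 0],
    [[0, 0, 6], 0],
    [[0, 0, 6], 0],
    [[0, 0, 5], 0],
    [[0, 0, 2.5], 0],
    [[0, 0, 0], 0]
  ]
}}

```text
t: 25.48
eef_pos: [0.5272, 0.3346, 0.0314]
orientation: [-0.0, 0.847, 0.532, -0.0]
ft_force: [-0.0, -0.5, -0.2]
grip_width: 0.0361
```

Emit:
{"op": "step_arm", "data": {
  "rows": [
    [[0, 0, 0.5], 0],
    [[0, 0, 0], 0],
    [[0, 0, 0], 0]
  ],
  "gripper": 0.12
}}

```text
t: 25.85
eef_pos: [0.5274, 0.3347, 0.0313]
orientation: [-0.0, 0.847, 0.532, 0.0]
ft_force: [0.6, 0.2, -0.8]
grip_width: 0.0488
```

Emit:
{"op": "step_arm", "data": {
  "rows": [
    [[0, 0, -20], 0],
    [[0, 0, -20], 0],
    [[0, 0, -20], 0],
    [[0, 0, 0], 0],
    [[0, 0, 0], 0]
  ]
}}

```text
t: 26.48
eef_pos: [0.5272, 0.3345, 0.0913]
orientation: [0.0, 0.847, 0.532, 0.0]
ft_force: [-0.0, -0.2, -0.5]
grip_width: 0.0494
```

Run:
```python
from h import *
d=bay(0,0)
plan(*d,.06,64.3); im=snap('wrist','w11.png')
```

```text
now [0.5272 0.3345 0.0913] yaw 64.3 turn -0.01 shift before turn [ 0.5 -1.6 31.3] after turn [ 0.5 -1.6 31.3] q6 -0.58 f [-0.  -0.2 -0.5] w 0.0494 t 26.475
```

View pics/w11.png

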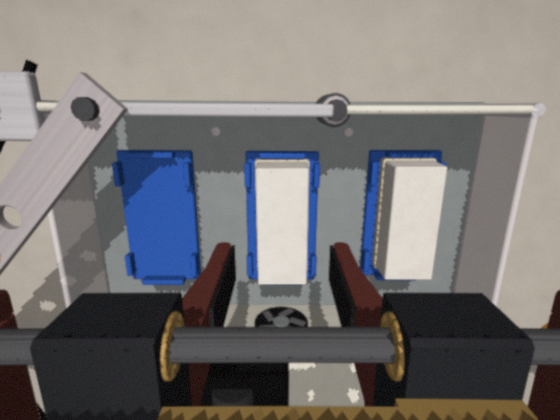

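Box B is between dock 2's lips at about (282,222). I'll press it home.

Emit:
{"op": "step_arm", "data": {
  "rows": [
    [[0, 0, 0], 0],
    [[0, 0, 15], 0],
    [[0, 0, 15], 0],
    [[0, 0, 5], 0],
    [[0, 0, 3], 0],
    [[0, 0, 2], 0],
    [[0, 0, 0], 0]
  ],
  "gripper": -1
}}

```text
t: 27.4
eef_pos: [0.5279, 0.3351, 0.0517]
orientation: [-0.0, 0.847, 0.532, 0.001]
ft_force: [0.4, 1.8, 3.8]
grip_width: 0.0006
```

Emit:
{"op": "step_arm", "data": {
  "rows": [
    [[0, 0, 2], 0],
    [[0, 0, 2], 0],
    [[0, 0, 1.5], 0],
    [[0, 0, 1], 0],
    [[0, 0, 0], 0]
  ]
}}

```text
t: 28.02
eef_pos: [0.5279, 0.3351, 0.0456]
orientation: [-0.0, 0.847, 0.532, 0.001]
ft_force: [-0.1, -0.8, 6.7]
grip_width: 0.0004
```

Emit:
{"op": "step_arm", "data": {
  "rows": [
    [[0, 0, 1], 0],
    [[0, 0, 0.5], 0],
    [[0, 0, 0.5], 0],
    [[0, 0, 0], 0]
  ]
}}

```text
t: 28.52
eef_pos: [0.528, 0.3352, 0.0453]
orientation: [-0.0, 0.847, 0.532, 0.001]
ft_force: [-6.5, -2.6, 22.2]
grip_width: 0.0008
```

Home. On to box A.

Emit:
{"op": "step_arm", "data": {
  "rows": [
    [[0, 0, -5], 0],
    [[0, 0, -35], 0],
    [[0, 0, -50], 0],
    [[0, 0, -50], 0],
    [[0, 0, -50], 0],
    [[0, 0, -30], 0],
    [[0, 0, 0], 0]
  ],
  "gripper": 0.12
}}

```text
t: 29.4
eef_pos: [0.5285, 0.3353, 0.2652]
orientation: [0.0, 0.847, 0.532, 0.002]
ft_force: [-0.2, -0.2, -0.4]
grip_width: 0.0492
```

Run:
```python
from h import *
boxes(snap('top','t12.png')); im=snap('wrist','w12.png'); docks(im)
plan(.39,0,.26,64.3)
plan(.53,-.1975,.26,-14.3,pos=(.39,0,.26),psi0=64.3)
```

```text
box [ 531.2 -193. ] [34.5 81.4] long axis 75.7 z 0.0265 n 318
dock [ 185  131   46   81 3294] [488.3 257.5] [49.4 94.5] 63.9 z 0.0261
   bay coords x [-46.7  46.3] y [-110.4  -62.5]
dock [260 131  43  79 712] [525.9 334.2] [49.2 94.9] 63.6 z 0.0186
   bay coords x [-46.8  46.9] y [-25.   23.2]
dock [330 132  45  79 702] [563.4 410.8] [49.  94.8] 63.9 z 0.0184
   bay coords x [-46.1  48.2] y [ 59.7 106.3]
now [0.5269 0.3343 0.2617] yaw 64.3 turn -0.01 shift before turn [-360.6   21.7    1.7] after turn [-360.6   21.6    1.7] q6 -0.58 f [ 0.4  0.2 -1. ] w 0.0495 t 29.5
now [0.39 0.   0.26] yaw 64.3 turn 78.6 shift before turn [-117.3  211.8   -0. ] after turn [184.4 156.8  -0. ] q6 -0.58 f [ 0.4  0.2 -1. ] w 0.0495 t 29.5
```

Emit:
{"op": "step_arm", "data": {
  "rows": [
    [[-30, 1, 0], 0],
    [[-50, 2, 0], 0],
    [[-50, 2, 0], 0],
    [[-50, 3, 0], 0],
    [[-50, 3, 0], 0],
    [[-50, 3, 0], 0],
    [[-50, 4, 0], 0],
    [[-30, 4, 0], 0]
  ]
}}

```text
t: 30.5
eef_pos: [0.3887, -0.0008, 0.2609]
orientation: [-0.001, 0.847, 0.532, -0.002]
ft_force: [0.9, 0.3, 0.4]
grip_width: 0.0495
```

Emit:
{"op": "step_arm", "data": {
  "rows": [
    [[0, 0, 0], 10],
    [[0, 0, 0], 10],
    [[0, 0, 0], 10],
    [[0, 0, 0], 10],
    [[0, 0, 0], 10],
    [[0, 0, 0], 10],
    [[0, 0, 0], 10],
    [[0, 0, 0], 8.6]
  ],
  "gripper": 0.4
}}

```text
t: 31.5
eef_pos: [0.3898, 0.0007, 0.2609]
orientation: [0.0, 0.992, -0.127, -0.002]
ft_force: [0.3, 0.2, -1.0]
grip_width: 0.0619
```

Emit:
{"op": "step_arm", "data": {
  "rows": [
    [[8, 30, 0], 0],
    [[12, 45, 0], 0],
    [[12, 45, 0], 0],
    [[15, 64, 0], 0],
    [[30, -6, 0], 0],
    [[45, -9, 0], 0],
    [[40, -8, 0], 0],
    [[22, -4, 0], 0],
    [[0, 0, 0], 0]
  ]
}}

```text
t: 32.62
eef_pos: [0.5305, -0.1933, 0.2602]
orientation: [-0.0, 0.992, -0.124, -0.002]
ft_force: [-0.2, -0.3, -0.2]
grip_width: 0.0615
```

Run:
```python
from h import *
boxes(snap('top')); im=snap('wrist','w13.png'); boxes(im)
plan(.53,-.1975,.006,-14.3)
```

```text
box [ 531.1 -193.3] [34.5 80.7] long axis 75.6 z 0.0267 n 318
box [ 530.1 -197.4] [32.4 78.6] long axis 75.8 z 0.0272 n 1801
box [ 284.  -242.6] [14.9 69.4] long axis 97.5 z 0.027 n 464
now [ 0.5291 -0.1932  0.2609] yaw -14.3 turn -0.0 shift before turn [  1.9   3.9 254.9] after turn [  1.9   3.9 254.9] q6 -0.12 f [0.  0.5 0.1] w 0.0614 t 32.725
```

View pics/w13.png

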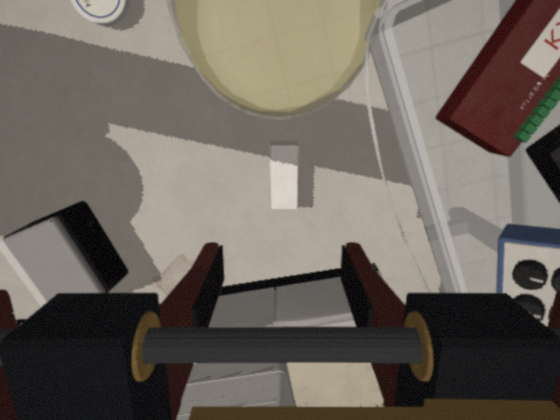

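Emit:
{"op": "step_arm", "data": {
  "rows": [
    [[1, 1.5, 40], 0],
    [[0.5, 1.5, 50], 0],
    [[0, 1.5, 50], 0],
    [[0, 1.5, 50], 0],
    [[0, 0, 40], 0],
    [[0, 0, 20], 0],
    [[0, 0, 5], 0],
    [[0, 0, 0], 0]
  ]
}}

```text
t: 33.72
eef_pos: [0.531, -0.2001, 0.0086]
orientation: [0.0, 0.992, -0.125, 0.001]
ft_force: [-0.8, 0.2, -0.1]
grip_width: 0.0617
```

Run:
```python
from h import *
plan(.53,-.1995,.006,-14.3); im=snap('wrist','w14.png')
```

```text
now [ 0.531  -0.2001  0.0086] yaw -14.3 turn -0.01 shift before turn [-1.1 -0.4  2.6] after turn [-1.1 -0.4  2.6] q6 -0.13 f [-0.8  0.2 -0.1] w 0.0617 t 33.725
```

View pics/w14.png

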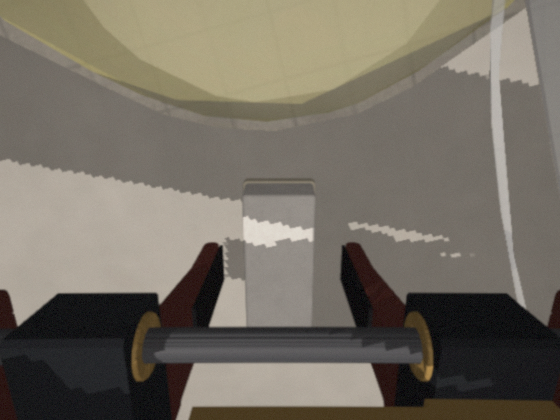

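Emit:
{"op": "step_arm", "data": {
  "rows": [
    [[-0.5, 0, 3], 0],
    [[0, 0, 0], 0],
    [[0, 0, 0], 0]
  ]
}}

```text
t: 34.15
eef_pos: [0.5302, -0.1998, 0.005]
orientation: [0.0, 0.992, -0.125, 0.0]
ft_force: [-0.3, 0.2, 0.0]
grip_width: 0.0616
```

Emit:
{"op": "step_arm", "data": {
  "rows": [
    [[0, 0, 0], 0],
    [[0, 0, 0], 0],
    [[0, 0, 0], 0],
    [[0, 0, 0], 0]
  ],
  "gripper": -0.6
}}

```text
t: 34.65
eef_pos: [0.53, -0.1997, 0.0047]
orientation: [-0.0, 0.992, -0.125, -0.0]
ft_force: [0.5, 0.7, 0.5]
grip_width: 0.0361
```

Emit:
{"op": "step_arm", "data": {
  "rows": [
    [[0, 0, -10], 0],
    [[0, 0, -30], 0],
    [[0, 0, -50], 0],
    [[0, 0, -50], 0],
    [[0, 0, -50], 0],
    [[0, 0, -50], 0],
    [[0, 0, -20], 0],
    [[0, 0, 0], 0]
  ]
}}

```text
t: 35.65
eef_pos: [0.5308, -0.2, 0.2669]
orientation: [0.001, 0.992, -0.125, 0.002]
ft_force: [0.2, -0.9, -1.9]
grip_width: 0.0355
```

Emit:
{"op": "step_arm", "data": {
  "rows": [
    [[-28, 5, 0], 0],
    [[-40, 7, 0], 0],
    [[-40, 7, 0], 0],
    [[-20, 3, 0], 0],
    [[0, 0, 0], -10],
    [[0, 0, 0], -10],
    [[0, 0, 0], -10],
    [[0, 0, 0], -10],
    [[0, 0, 0], -10],
    [[0, 0, 0], -10]
  ]
}}

```text
t: 36.9
eef_pos: [0.4008, -0.1894, 0.2641]
orientation: [-0.0, 0.92, 0.391, -0.0]
ft_force: [-0.3, 0.1, -1.1]
grip_width: 0.0361
```

Emit:
{"op": "step_arm", "data": {
  "rows": [
    [[0, 0, 0], -10],
    [[0, 0, 0], -8.6],
    [[0, 0, 0], 0]
  ]
}}

```text
t: 37.28
eef_pos: [0.4007, -0.1894, 0.2642]
orientation: [-0.0, 0.847, 0.531, -0.0]
ft_force: [0.4, -0.2, -0.8]
grip_width: 0.0355
```

Run:
```python
from h import *
plan(.39,0,.26,64.3)
d=bay(0,-86);print(d)
plan(d[0],d[1],.26,64.3,pos=(.39,0,.26),psi0=64.3)
```

```text
now [ 0.4007 -0.1894  0.2642] yaw 64.2 turn -0.09 shift before turn [165.9 -92.    4.2] after turn [166.  -91.8   4.2] q6 -1.59 f [ 0.4 -0.2 -0.8] w 0.0355 t 37.275
[0.48870532 0.25810738]
now [0.39 0.   0.26] yaw 64.3 turn -0.0 shift before turn [275.4 -23.   -0. ] after turn [275.4 -23.   -0. ] q6 -1.59 f [ 0.4 -0.2 -0.8] w 0.0355 t 37.275
```

Emit:
{"op": "step_arm", "data": {
  "rows": [
    [[26, -12, 0], 0],
    [[45, -25, 0], 0],
    [[45, -25, 0], 0],
    [[50, -30, 0], 0],
    [[50, -4, 0], 0],
    [[50, -4, 0], 0],
    [[50, -4, 0], 0],
    [[50, -4, 0], 0],
    [[45, -4, 0], 0],
    [[20, -2, 0], 0]
  ]
}}

```text
t: 38.52
eef_pos: [0.4853, 0.2504, 0.2641]
orientation: [-0.0, 0.847, 0.532, -0.0]
ft_force: [1.0, -0.6, -1.5]
grip_width: 0.036
```

Emit:
{"op": "step_arm", "data": {
  "rows": [
    [[10, -1, 20], 0],
    [[0, 0, 40], 0],
    [[0, 0, 40], 0],
    [[0, 0, 30], 0],
    [[0, 0, 0], 0]
  ]
}}

```text
t: 39.15
eef_pos: [0.4865, 0.2564, 0.1325]
orientation: [-0.0, 0.847, 0.531, -0.003]
ft_force: [0.7, -0.6, -0.6]
grip_width: 0.0358
```

Run:
```python
from h import *
d=bay(0,-86)
plan(*d,.05,64.3); snap('wrist','w15.png')
```

```text
now [0.4865 0.2564 0.1325] yaw 64.2 turn -0.12 shift before turn [ 2.5  1.2 82.5] after turn [ 2.5  1.3 82.5] q6 -0.66 f [ 0.7 -0.6 -0.6] w 0.0358 t 39.15
```

View pics/w15.png

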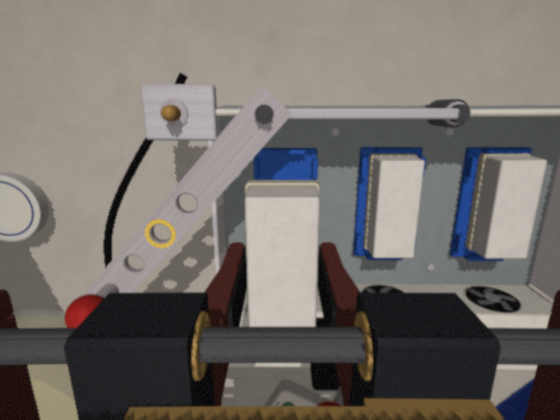

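Emit:
{"op": "step_arm", "data": {
  "rows": [
    [[2, 0, 0], -0.1],
    [[0, 0, 40], 0],
    [[0, 0, 30], 0],
    [[0, 0, 12], 0],
    [[0, 0, 0], 0]
  ]
}}

```text
t: 39.83
eef_pos: [0.4895, 0.2598, 0.0531]
orientation: [0.0, 0.846, 0.533, 0.0]
ft_force: [-0.2, 0.0, -2.3]
grip_width: 0.0358
```

Run:
```python
from h import *
d=bay(0,-86)
plan(*d,.0315,64.3); im=snap('wrist','w16.png')
f=im['frame'][:,:,::-1]; cv2.imwrite('pics/w16z.png',cv2.resize(f[100:400,180:380],None,fx=2.6,fy=2))
```

```text
now [0.4895 0.2598 0.0531] yaw 64.4 turn 0.08 shift before turn [-1.9  0.1 21.6] after turn [-1.9  0.1 21.6] q6 -0.66 f [-0.2  0.  -2.3] w 0.0358 t 39.825
```

View pics/w16z.png

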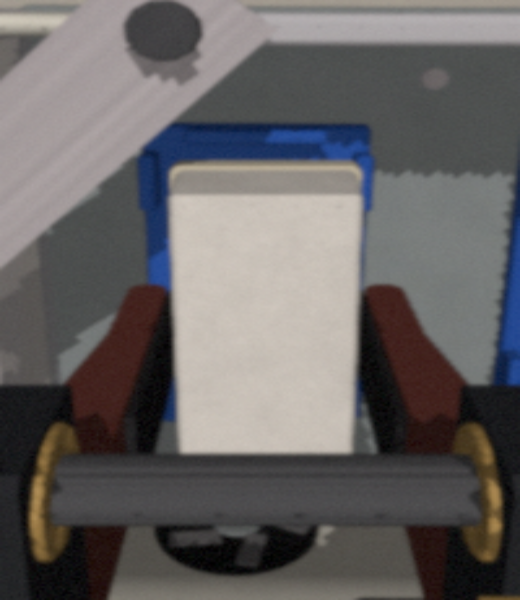

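Run:
```python
from h import *
im=load('wrist'); cs,sn=np.cos(BY),np.sin(BY)
def b(u,v,z):
    d=onz(im,u,v,z)[:2]-BO; return (np.array([d@[cs,sn],d@[-sn,cs]])*1000).round(1)
Z=lambda x,y:(180+x/2.6,100+y/2)
print('lip outer L/R',b(*Z(146,127),.034),b(*Z(370,127),.034))
print('box bottom far', b(*Z(169,165),.0484),b(*Z(361,165),.0484),'box top far',b(*Z(172,194),.0754),b(*Z(359,194),.0754))
print('cornerlip outer',b(*Z(138,185),.034),b(*Z(373,185),.034))
```

```text
lip outer L/R [ -48.  -108.8] [-48.1 -62.5]
box bottom far [ -40.8 -102.8] [-40.9 -65.6] box top far [-40.5 -99.5] [-40.6 -68.8]
cornerlip outer [ -31.9 -111.1] [-32.  -61.3]
```

Emit:
{"op": "step_arm", "data": {
  "rows": [
    [[-1.8, 0, 0], 0],
    [[0, 0, 6], 0],
    [[0, 0, 6], 0],
    [[0, 0, 6], 0],
    [[0, 0, 3], 0],
    [[0, 0, 0], 0]
  ]
}}

```text
t: 40.62
eef_pos: [0.4881, 0.2579, 0.0312]
orientation: [-0.0, 0.846, 0.533, -0.0]
ft_force: [-0.1, -0.5, -1.0]
grip_width: 0.0357
```

Emit:
{"op": "step_arm", "data": {
  "rows": [
    [[0, 0, 0.5], 0],
    [[0, 0, 0], 0],
    [[0, 0, 0], 0]
  ],
  "gripper": 0.12
}}

```text
t: 41.0
eef_pos: [0.4885, 0.2581, 0.0314]
orientation: [0.0, 0.846, 0.533, 0.0]
ft_force: [-0.4, -0.3, -0.1]
grip_width: 0.0491
```

Emit:
{"op": "step_arm", "data": {
  "rows": [
    [[0, 0, -20], 0],
    [[0, 0, -20], 0],
    [[0, 0, -20], 0],
    [[0, 0, 0], 0],
    [[0, 0, 0], 0]
  ]
}}

```text
t: 41.62
eef_pos: [0.488, 0.2578, 0.0907]
orientation: [-0.0, 0.846, 0.533, -0.0]
ft_force: [0.0, 0.0, -0.8]
grip_width: 0.0488
```

Run:
```python
from h import *
d=bay(0,-86)
plan(*d,.06,64.3); im=snap('wrist','w17.png')
```

```text
now [0.488  0.2578 0.0907] yaw 64.4 turn 0.09 shift before turn [ 0.5  0.5 30.7] after turn [ 0.5  0.5 30.7] q6 -0.66 f [ 0.   0.  -0.8] w 0.0488 t 41.625
```

View pics/w17.png

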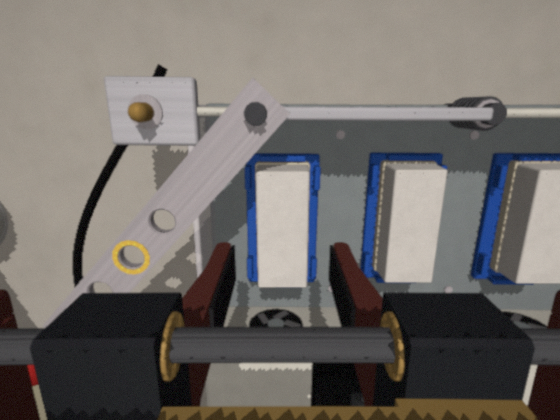

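Box A is seated in dock 3 at (283,225). I'll press it home.

Emit:
{"op": "step_arm", "data": {
  "rows": [
    [[0, 0, 0], 0],
    [[0, 0, 15], 0],
    [[0, 0, 15], 0],
    [[0, 0, 5], 0],
    [[0, 0, 3], 0],
    [[0, 0, 2], 0],
    [[0, 0, 0], 0]
  ],
  "gripper": -1
}}

```text
t: 42.55
eef_pos: [0.4888, 0.2583, 0.0515]
orientation: [-0.0, 0.846, 0.533, 0.001]
ft_force: [-0.4, 1.5, 1.5]
grip_width: 0.0004
```

Emit:
{"op": "step_arm", "data": {
  "rows": [
    [[0, 0, 2], 0],
    [[0, 0, 2], 0],
    [[0, 0, 1.5], 0],
    [[0, 0, 0.5], 0],
    [[0, 0, 0], 0]
  ]
}}

```text
t: 43.18
eef_pos: [0.4888, 0.2583, 0.0457]
orientation: [0.0, 0.846, 0.533, 0.001]
ft_force: [-0.6, 0.8, 5.4]
grip_width: 0.0003
```

Emit:
{"op": "step_arm", "data": {
  "rows": [
    [[0, 0, 1], 0],
    [[0, 0, 0.5], 0],
    [[0, 0, 0.5], 0],
    [[0, 0, 0], 0]
  ]
}}

```text
t: 43.68
eef_pos: [0.4889, 0.2584, 0.0453]
orientation: [0.0, 0.846, 0.533, 0.001]
ft_force: [-5.9, -1.8, 23.9]
grip_width: 0.0002
```

Emit:
{"op": "step_arm", "data": {
  "rows": [
    [[0, 0, -5], 0],
    [[0, 0, -35], 0],
    [[0, 0, -50], 0],
    [[0, 0, -40], 0],
    [[0, 0, -30], 0],
    [[0, 0, 0], 10],
    [[0, 0, 0], 10],
    [[0, 0, 0], 10],
    [[0, 0, 0], 10],
    [[0, 0, 0], 2.4]
  ],
  "gripper": 0.12
}}

```text
t: 44.92
eef_pos: [0.4882, 0.2578, 0.2029]
orientation: [0.0, 0.982, 0.189, -0.0]
ft_force: [-0.5, -0.4, -0.1]
grip_width: 0.0493
```

Run:
```python
from h import *
im=snap('wrist','w18.png'); snap('top','t18.png'); snap('side','s18.png')
for n in ('wrist','top'):
    i=load(n); f=np.ascontiguousarray(i['frame'][:,:,::-1]); hsv=cv2.cvtColor(f,cv2.COLOR_BGR2HSV); P=cloud(i)
    m=((hsv[...,0]<8)|(hsv[...,0]>172))&(hsv[...,1]>140)&(hsv[...,2]>70)&(P[...,2]>.08)&(P[...,2]<.16)&(P[...,0]>.4)&(P[...,1]>0.05)
    k,l,s,c=cv2.connectedComponentsWithStats(m.astype(np.uint8))
    for j in range(1,k):
        if s[j,4]>20: print(n,s[j],c[j],onz(i,*c[j],.1),onz(i,*c[j],.135))
plan(.4787,.1204,.2,21.9)
from scipy.optimize import fsolve
h=np.array([-75,30.]);pg=np.array([-75,-160.])
def F(g): pv=h+130*np.array([-np.sin(g),-np.cos(g)]); return np.hypot(*(pg-pv))-111
g=fsolve(lambda x:F(x[0]),[.6])[0]; pv=h+130*np.array([-np.sin(g),-np.cos(g)]); d=(pg-pv)/111
print('gate',g,'pivot',pv,'dir',d,'knob bay',pv+172*d,'world',bay(*(pv+172*d)),'dir yaw', np.degrees(np.arctan2(d[1],d[0])+BY),'peg',bay(*pg),'pivot0',bay(-75,-100))
```

```text
wrist [389 278  28  14 294] [401.81632653 285.56802721] [0.61309804 0.22901563 0.1       ] [0.5928259  0.24247841 0.135     ]
top [272 237   7   8  46] [275.         240.39130435] [0.4789936  0.12045429 0.1       ] [0.47371579 0.11997397 0.135     ]
now [0.4882 0.2579 0.203 ] yaw 22.0 turn 0.14 shift before turn [-60.4 123.9   3. ] after turn [-60.1 124.    3. ] q6 0.08 f [-0.5 -0.3 -0.4] w 0.049 t 45.075
gate 0.603311043492939 pivot [-148.75837241  -77.05      ] dir [ 0.66448984 -0.7472973 ] knob bay [ -34.46611967 -205.58513514] world [0.40578951 0.1652985 ] dir yaw -74.0568006794397 peg [0.38903377 0.22395211] pivot0 [0.41505331 0.27801673]
```

View pics/w18.png

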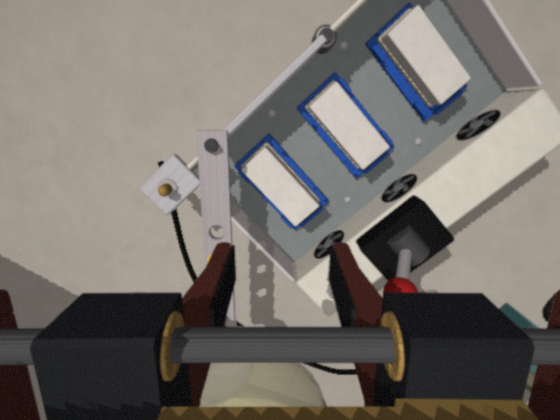

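Emit:
{"op": "step_arm", "data": {
  "rows": [
    [[-20, 40, 0], 0],
    [[-20, 40, 0], 0],
    [[-15, 30, 0], 0],
    [[-5, 14, 0], 0],
    [[0, 0, 0], 0]
  ]
}}

```text
t: 45.7
eef_pos: [0.4795, 0.1202, 0.2033]
orientation: [-0.0, 0.982, 0.19, 0.0]
ft_force: [-0.8, -0.2, -0.3]
grip_width: 0.0493
```

Run:
```python
from h import *
im=snap('wrist','w19.png'); 
plan(.4787,.1194,.08,21.9)
```

```text
now [0.4796 0.1209 0.2033] yaw 22.0 turn 0.06 shift before turn [ -1.4   1.  123.3] after turn [ -1.4   1.  123.3] q6 -0.16 f [-0.4  0.6  1.1] w 0.0491 t 45.75
```

View pics/w19.png

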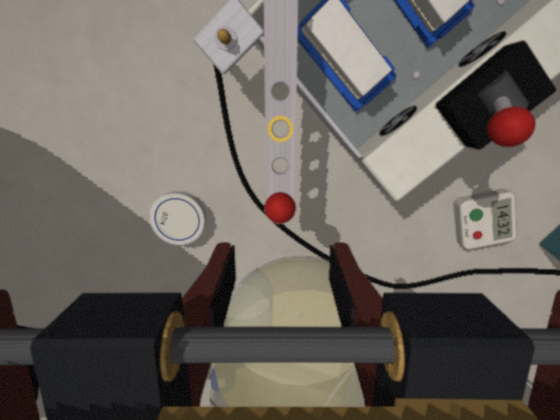

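```bash
cat >> h.py <<'E'
def marks(im,zk=.1,zh=.070,zp=.077):
    f=np.ascontiguousarray(im['frame'][:,:,::-1]); hsv=cv2.cvtColor(f,cv2.COLOR_BGR2HSV).astype(int); P=cloud(im)
    def comp(m,name,z,mn=15):
        k,l,s,c=cv2.connectedComponentsWithStats(m.astype(np.uint8))
        for j in range(1,k):
            if s[j,4]>mn: cc=(s[j,0]+(s[j,2]-1)/2,s[j,1]+(s[j,3]-1)/2); print(name,s[j],'world',onz(im,*cc,z).round(4),'depth pt',np.median(P[l==j],0).round(4))
    H,S,V=hsv[...,0],hsv[...,1],hsv[...,2]; R=(P[...,0]>.3)&(P[...,0]<.56)&(P[...,1]>.05)&(P[...,1]<.3)
    comp(((H<8)|(H>172))&(S>140)&(V>70)&(P[...,2]>.08)&(P[...,2]<.16)&R,'knob',zk)
    comp((abs(H-26)<5)&(S>110)&(V>120)&(P[...,2]>.05)&R,'ring',zh)
    comp((abs(H-17)<6)&(S>110)&(V<190)&(P[...,2]>.05)&R,'peg',zp)
E
python3 - <<'E'
from h import *
im=load('wrist'); marks(im)
E
```

```text
knob [264 193  31  30 695] world [0.4785 0.1176 0.1   ] depth pt [0.4778 0.1205 0.1091]
ring [268 116  25  26 190] world [0.4564 0.1746 0.07  ] depth pt [0.4558 0.1745 0.0701]
peg [218  30  12  14 126] world [0.3904 0.2226 0.077 ] depth pt [0.3905 0.2229 0.0756]
peg [159 311  26  71 900] world [ 0.4347 -0.0647  0.077 ] depth pt [0.4464 0.1358 0.3013]
peg [379 311  27  71 900] world [0.6406 0.0183 0.077 ] depth pt [0.4936 0.1551 0.3014]
peg [ 158  398  381   22 5865] world [ 0.633 -0.07   0.077] depth pt [0.4929 0.1452 0.3105]
```

Emit:
{"op": "step_arm", "data": {
  "rows": [
    [[-1.5, 3.5, 0], 0],
    [[0, 0, 40], 0],
    [[0, 0, 40], 0],
    [[0, 0, 30], 0],
    [[0, 0, 13], 0],
    [[0, 0, 0], 0]
  ]
}}

```text
t: 46.5
eef_pos: [0.4788, 0.1171, 0.0797]
orientation: [-0.0, 0.982, 0.191, -0.001]
ft_force: [0.1, -0.6, 0.3]
grip_width: 0.0491
```

Run:
```python
from h import *
im=snap('wrist','w20.png'); 
plan(.4787,.1168,.079,21.9); marks(im)
```

```text
now [0.4794 0.1171 0.0805] yaw 22.0 turn 0.12 shift before turn [-0.8  0.   1.5] after turn [-0.8  0.   1.5] q6 -0.17 f [0.  1.1 0.3] w 0.0493 t 46.55
knob [ 256  253   53   55 2302] world [0.4794 0.1173 0.1   ] depth pt [0.4776 0.1221 0.1088]
ring [262 118  42  44 555] world [0.4564 0.1747 0.07  ] depth pt [0.4563 0.1749 0.0701]
peg [159 310  26  72 892] world [0.4409 0.0428 0.077 ] depth pt [0.4458 0.1328 0.1778]
peg [380 311  25  71 892] world [0.5585 0.0903 0.077 ] depth pt [0.493  0.1518 0.1778]
peg [ 157  397  382   23 5860] world [0.5539 0.0401 0.077 ] depth pt [0.4924 0.1422 0.187 ]
```

View pics/w20.png

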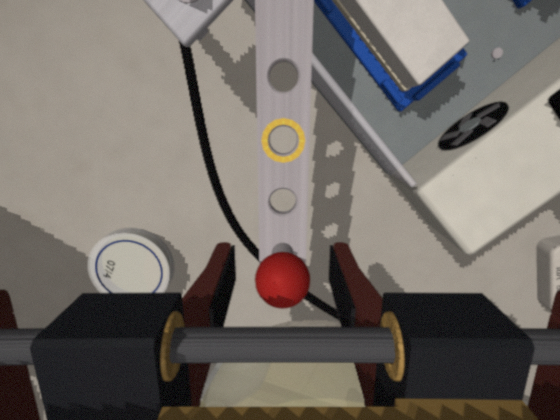

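The knob is between the fingers at (282,280), with the yellow hole at (283,140). Next I'll grip it.

Emit:
{"op": "step_arm", "data": {
  "rows": [
    [[0, 0, 1], 0],
    [[0, 0, 0], 0],
    [[0, 0, 0], 0],
    [[0, 0, 0], 0],
    [[0, 0, 0], 0]
  ],
  "gripper": -1,
  "newtons": 35
}}

```text
t: 47.18
eef_pos: [0.4793, 0.1167, 0.0794]
orientation: [0.0, 0.982, 0.191, 0.0]
ft_force: [0.8, -1.2, 0.2]
grip_width: 0.0245
```

Emit:
{"op": "step_arm", "data": {
  "rows": [
    [[0, -1, -5], 0],
    [[0, -1, -5], 0],
    [[0, -1.5, -5], 0],
    [[0, -1.5, -5], 0],
    [[0, -1.5, -5], 0],
    [[0, -1.5, -5], 0],
    [[0, 0, 0], 0]
  ]
}}

```text
t: 48.05
eef_pos: [0.476, 0.1244, 0.1095]
orientation: [-0.0, 0.982, 0.191, 0.0]
ft_force: [-0.2, 0.5, -1.5]
grip_width: 0.0242
```

Run:
```python
from h import *
im=snap('wrist','w21.png'); 
plan(.4787,.1168,.079,21.9); marks(im,.13,.09)
```

```text
now [0.4759 0.1243 0.1093] yaw 22.0 turn 0.1 shift before turn [-0.2  8.  30.3] after turn [-0.2  8.  30.3] q6 -0.15 f [-0.4  0.  -2.1] w 0.0247 t 48.1
knob [ 257  251   51   55 2239] world [0.4761 0.1258 0.13  ] depth pt [0.4744 0.1296 0.1378]
ring [263 129  40  41 470] world [0.4558 0.1766 0.09  ] depth pt [0.4557 0.1762 0.089 ]
peg [189   2  20  23 341] world [0.3912 0.2225 0.077 ] depth pt [0.3907 0.2229 0.0755]
peg [217 311  16  71 602] world [0.4699 0.0366 0.077 ] depth pt [0.4542 0.145  0.208 ]
peg [331 311  16  70 617] world [0.5417 0.0661 0.077 ] depth pt [0.4786 0.1547 0.2079]
peg [  96  397  378   23 5938] world [0.5277 0.003  0.077 ] depth pt [0.4777 0.1449 0.2168]
```

View pics/w21.png

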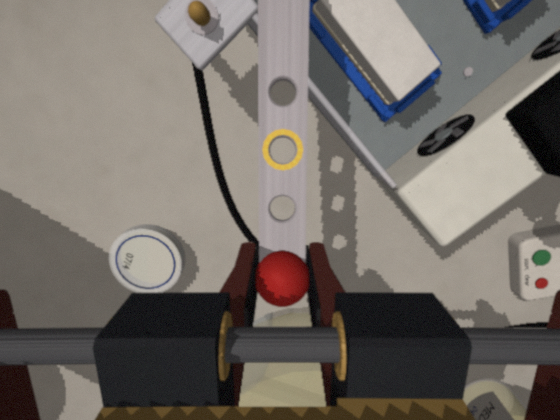

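Emit:
{"op": "step_arm", "data": {
  "rows": [
    [[-5, -7, 0], 0.6],
    [[-5, -7, 0], 0.6],
    [[-5, -7, 0], 0.6],
    [[-5, -7, 0], 0.6],
    [[-5, -7, 0], 0.6],
    [[-5, -7, 0], 0.6],
    [[-5, -7, 0], 0.6],
    [[-5, -7, 0], 0.6],
    [[0, 0, 0], 0]
  ]
}}

```text
t: 49.22
eef_pos: [0.4191, 0.1637, 0.1093]
orientation: [-0.0, 0.989, 0.15, 0.0]
ft_force: [-0.2, -1.4, -1.6]
grip_width: 0.0244
```

Run:
```python
from h import *
im=snap('wrist','w22.png'); 
plan(.4036,.1730,.109,16); marks(im,.13,.09)
```

```text
now [0.4194 0.1635 0.1093] yaw 17.2 turn 1.22 shift before turn [-12.3 -13.8   0.3] after turn [-12.6 -13.5   0.3] q6 0.04 f [ 0.3 -1.9 -0.5] w 0.0247 t 49.275
knob [ 257  252   51   55 2212] world [0.4195 0.1647 0.13  ] depth pt [0.4183 0.1687 0.1375]
ring [259 130  41  40 479] world [0.4017 0.2165 0.09  ] depth pt [0.4011 0.216  0.0887]
peg [218 311  15  71 598] world [0.4061 0.077  0.077 ] depth pt [0.3991 0.1858 0.2077]
peg [331 311  16  71 624] world [0.4798 0.0999 0.077 ] depth pt [0.4243 0.1936 0.2075]
peg [  96  397  378   23 5951] world [0.4605 0.0386 0.077 ] depth pt [0.4226 0.1839 0.2165]
```

View pics/w22.png

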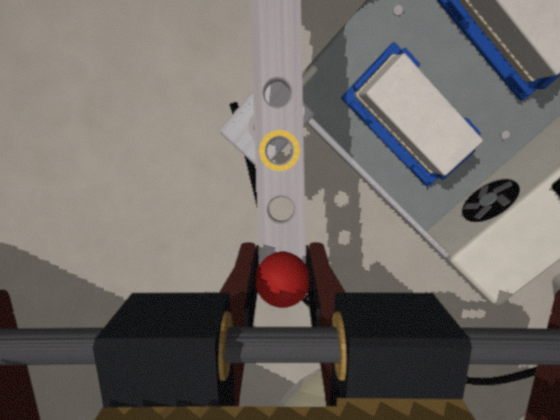

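Emit:
{"op": "step_arm", "data": {
  "rows": [
    [[-6, -6.5, 0], 0.6],
    [[-6, -7, 0], 0.6],
    [[0, 0, 0], 0],
    [[0, 0, 0], 0]
  ]
}}

```text
t: 49.78
eef_pos: [0.4044, 0.1729, 0.1094]
orientation: [-0.0, 0.99, 0.139, 0.0]
ft_force: [3.5, -0.1, -1.9]
grip_width: 0.024
```

Run:
```python
from h import *
im=snap('wrist','w23.png'); snap('side','s23.png'); t=snap('top','t23.png')
plan(.4036,.1730,.109,16); marks(im,.13,.09)
f=im['frame'][:,:,::-1]; a=cv2.resize(f[20:260,180:400],None,fx=3,fy=2.5)
cv2.imwrite('pics/w23z.png',a)
```

```text
now [0.4044 0.1727 0.1093] yaw 16.0 turn -0.03 shift before turn [-0.7 -0.5  0.3] after turn [-0.7 -0.5  0.3] q6 0.1 f [ 2.9 -0.4 -0.6] w 0.0245 t 49.925
knob [ 257  252   51   55 2195] world [0.4048 0.1738 0.13  ] depth pt [0.4039 0.178  0.1378]
ring [262 130  40  41 476] world [0.3895 0.2263 0.09  ] depth pt [0.3893 0.2259 0.0889]
peg [273 142  14  16 188] world [0.3888 0.2246 0.077 ] depth pt [0.3889 0.2245 0.0758]
peg [217 311  17  71 611] world [0.3896 0.0865 0.077 ] depth pt [0.3849 0.1957 0.2078]
peg [331 311  16  71 626] world [0.4638 0.1078 0.077 ] depth pt [0.4103 0.2026 0.2077]
peg [  96  397  378   23 5939] world [0.4432 0.0469 0.077 ] depth pt [0.408  0.193  0.2166]
```

View pics/w23z.png

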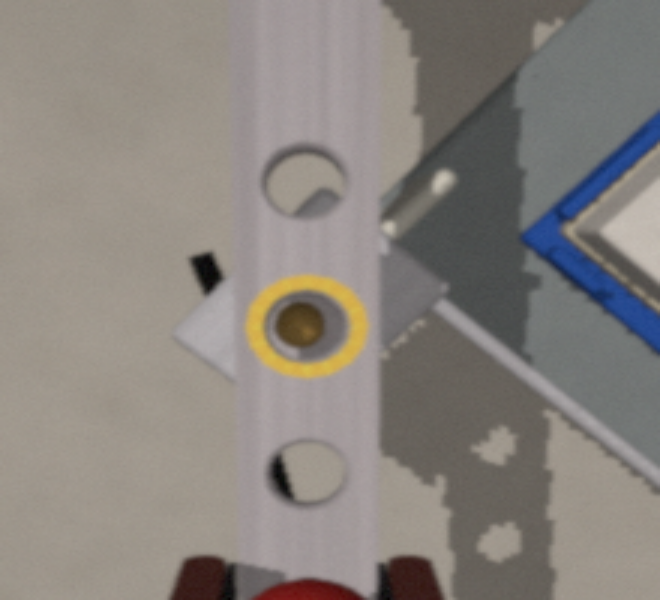

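Emit:
{"op": "step_arm", "data": {
  "rows": [
    [[-0.8, 1.5, 5], 0],
    [[0, 1.5, 5], 0],
    [[0, 1.5, 5], 0],
    [[0, 0, 0], 0]
  ]
}}

```text
t: 50.42
eef_pos: [0.4043, 0.1679, 0.0937]
orientation: [0.0, 0.99, 0.139, -0.0]
ft_force: [3.6, 0.1, -0.7]
grip_width: 0.0242
```

Run:
```python
from h import *
im=snap('wrist','w24.png')
plan(.4058,.1653,.079,16); marks(im,.115,.08)
f=im['frame'][:,:,::-1]; a=cv2.resize(f[20:260,180:400],None,fx=3,fy=2.5)
cv2.imwrite('pics/w24z.png',a)
```

```text
now [0.4044 0.168  0.0939] yaw 16.0 turn -0.02 shift before turn [ 0.6  2.9 14.9] after turn [ 0.6  2.9 14.9] q6 0.09 f [3.2 0.8 0.2] w 0.0245 t 50.475
knob [ 257  252   51   55 2214] world [0.4046 0.1692 0.115 ] depth pt [0.4038 0.173  0.1221]
ring [262 124  42  42 497] world [0.3889 0.2248 0.08  ] depth pt [0.3882 0.2251 0.0786]
peg [274 136  17  18 241] world [0.3888 0.2244 0.077 ] depth pt [0.3888 0.2243 0.0757]
peg [218 311  15  71 597] world [0.3889 0.0945 0.077 ] depth pt [0.3849 0.1906 0.1922]
peg [331 311  17  70 617] world [0.4573 0.1145 0.077 ] depth pt [0.4103 0.1976 0.192 ]
peg [  96  396  378   24 5943] world [0.4381 0.0584 0.077 ] depth pt [0.4082 0.1881 0.2009]
```

View pics/w24z.png

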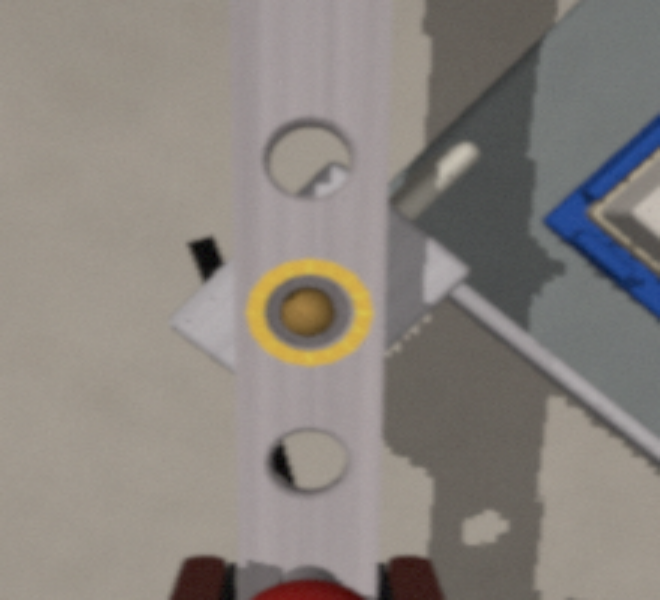

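The peg now looks central in the yellow ring, so I'll lower the arm the rest of the way.

Emit:
{"op": "step_arm", "data": {
  "rows": [
    [[0, 1, 5], 0],
    [[0, 1, 5], 0],
    [[0, 1, 4.5], 0],
    [[0, 0, 0], 0]
  ]
}}

```text
t: 50.98
eef_pos: [0.4046, 0.1648, 0.0792]
orientation: [0.0, 0.99, 0.139, -0.001]
ft_force: [-0.3, -1.6, 1.6]
grip_width: 0.0244
```

Run:
```python
from h import *
im=snap('wrist','w25.png')
plan(.4058,.1653,.079,16); marks(im,.1,.07)
f=im['frame'][:,:,::-1]; a=cv2.resize(f[20:260,180:400],None,fx=3,fy=2.5)
cv2.imwrite('pics/w25z.png',a)
```

```text
now [0.4048 0.165  0.0794] yaw 16.0 turn 0.02 shift before turn [ 1.1 -0.   0.4] after turn [ 1.1 -0.   0.4] q6 0.08 f [ 1.  -2.2  1.3] w 0.0243 t 51.025
knob [ 257  252   51   55 2259] world [0.405  0.1659 0.1   ] depth pt [0.4036 0.1703 0.1085]
ring [262 118  43  44 529] world [0.3886 0.2246 0.07  ] depth pt [0.3883 0.2252 0.0698]
peg [274 132  19  20 290] world [0.3886 0.2244 0.077 ] depth pt [0.3888 0.2243 0.0756]
peg [283 147  16  11  57] world [0.3935 0.2206 0.077 ] depth pt [0.3959 0.2197 0.0697]
peg [217 311  17  71 608] world [0.3888 0.1035 0.077 ] depth pt [0.3853 0.1876 0.1777]
peg [331 311  17  71 619] world [0.4517 0.1217 0.077 ] depth pt [0.4106 0.1948 0.1774]
peg [  96  397  378   23 5942] world [0.4341 0.0701 0.077 ] depth pt [0.4086 0.185  0.1864]
```

View pics/w25z.png

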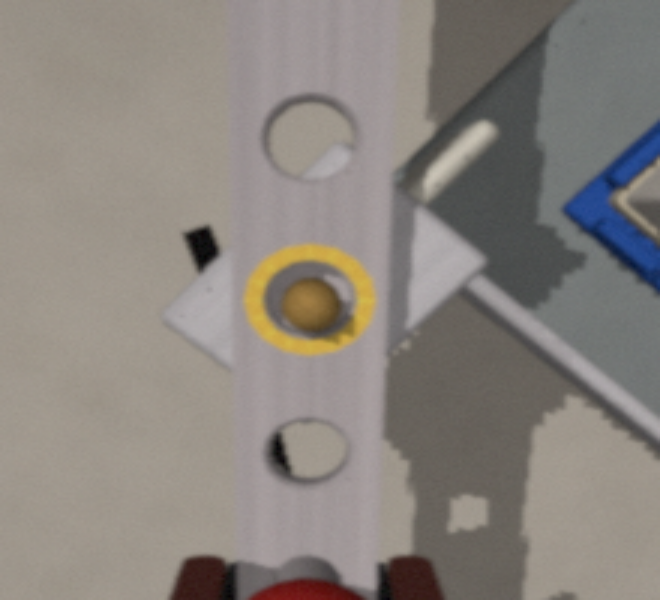

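The arm is flat (ring z about 0.070) with the peg through the yellow hole. I'll release it.

Emit:
{"op": "step_arm", "data": {
  "rows": [
    [[0, 0, 0], 0],
    [[0, 0, 0], 0],
    [[0, 0, 0], 0],
    [[0, 0, -10], 0],
    [[0, 0, -30], 0],
    [[0, 0, -45], 0],
    [[0, 0, -45], 0],
    [[0, 0, -30], 0],
    [[0, 0, 0], 0]
  ],
  "gripper": 0.12
}}

```text
t: 52.15
eef_pos: [0.4067, 0.1657, 0.2424]
orientation: [-0.001, 0.99, 0.139, 0.003]
ft_force: [-0.4, 0.4, 0.7]
grip_width: 0.0491
```

Run:
```python
from h import *
im=snap('wrist','w26.png'); t=snap('top','t26.png'); marks(im); docks(im); print(bay(105,-58),bay(105,-2)); plan(.5954,.2377,.2,64.3)
f=t['frame'][:,:,::-1]
cv2.imwrite('pics/t26z.png',cv2.resize(f[155:295,140:310],None,fx=4.4,fy=4.2,interpolation=cv2.INTER_CUBIC))
```

```text
knob [266 183  26  26 521] world [0.4055 0.1631 0.1   ] depth pt [0.405  0.1654 0.1095]
ring [269 116  21  22 133] world [0.3893 0.2216 0.07  ] depth pt [0.3887 0.2214 0.0702]
peg [271 118  14  17 104] world [0.3877 0.222  0.077 ] depth pt [0.3874 0.2246 0.0752]
peg [159 311  26  71 892] world [ 0.3383 -0.0472  0.077 ] depth pt [0.3749 0.1848 0.3404]
peg [379 311  27  71 905] world [0.5808 0.0214 0.077 ] depth pt [0.4239 0.1987 0.3408]
peg [ 157  396  381   24 5853] world [ 0.5601 -0.0764  0.077 ] depth pt [0.4221 0.1891 0.3498]
dock [387   0  91 103 975] [525.2 333.5] [49.1 95.3] 63.6 z 0.0185
   bay coords x [-47.1  47.2] y [-26.3  21.4]
dock [478   0  72  38 788] [582.5 382.9] [64.1 31.2] 10.8 z 0.0182
   bay coords x [-1.4 47.7] y [59.5 95.6]
dock [329  70  86  91 756] [487.5 256.5] [49.3 95.1] 63.5 z 0.0187
   bay coords x [-47.5  46.8] y [-111.9  -63.2]
[0.59546086 0.23780333] [0.61974577 0.28826364]
now [0.405  0.1651 0.2396] yaw 16.0 turn -48.31 shift before turn [203.1 -17.3  39.6] after turn [148.  140.1  39.6] q6 0.08 f [ 0.6 -0.3 -0.1] w 0.049 t 52.25
```

View pics/w26.png

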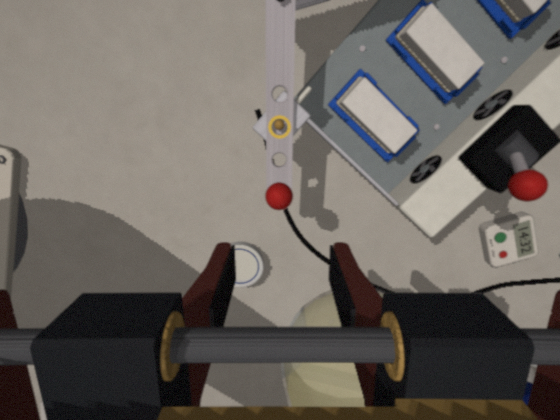

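View pics/t26z.png

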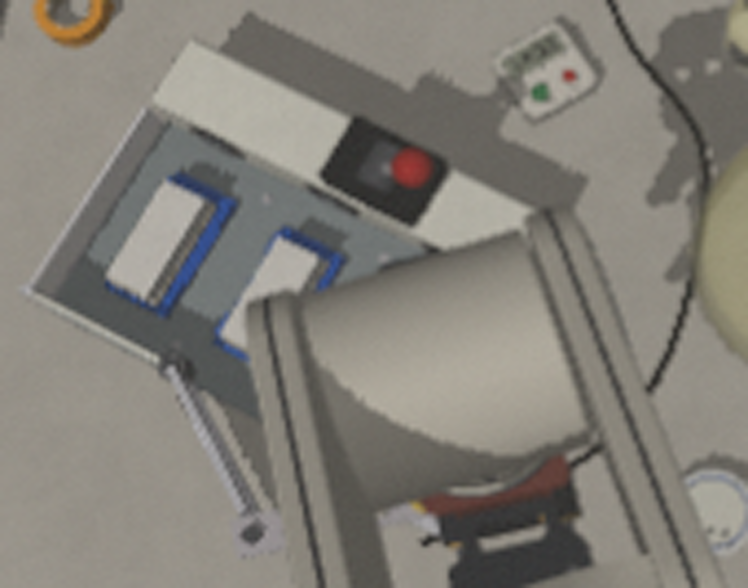

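Emit:
{"op": "step_arm", "data": {
  "rows": [
    [[0, 0, 0], -10],
    [[0, 0, 0], -10],
    [[0, 0, 0], -10],
    [[0, 0, 0], -10],
    [[0, 0, 0], -8.3],
    [[30, 28, 0], 0],
    [[40, 38, 0], 0],
    [[40, 38, 0], 0],
    [[28, 26, 0], 0],
    [[10, 10, 0], 0]
  ],
  "gripper": 0.4
}}

```text
t: 53.5
eef_pos: [0.5962, 0.238, 0.2372]
orientation: [-0.0, 0.847, 0.532, -0.002]
ft_force: [-0.4, -1.2, -0.9]
grip_width: 0.0616
```

Emit:
{"op": "step_arm", "data": {
  "rows": [
    [[0, 0, 0], 0],
    [[0, 0, 0], 0]
  ]
}}

```text
t: 53.75
eef_pos: [0.5941, 0.2372, 0.2391]
orientation: [-0.0, 0.847, 0.532, -0.001]
ft_force: [0.3, -0.2, 0.6]
grip_width: 0.0618
```

Run:
```python
from h import *
im=snap('wrist','w27.png')
plan(*bay(105,-58),.12,64.3)
f=np.ascontiguousarray(im['frame'][:,:,::-1]); hsv=cv2.cvtColor(f,cv2.COLOR_BGR2HSV); m=((hsv[...,0]<6)|(hsv[...,0]>174))&(hsv[...,1]>170)&(hsv[...,2]>100)
k,l,s,c=cv2.connectedComponentsWithStats(m.astype(np.uint8))
for j in range(1,k):
    if s[j,4]>100: print(s[j],c[j],onz(im,*c[j],.135))
```

```text
now [0.5943 0.2373 0.2395] yaw 64.3 turn -0.01 shift before turn [  1.    0.8 119.5] after turn [  1.    0.8 119.5] q6 -0.76 f [ 0.4 -0.   0.2] w 0.0616 t 53.8
[ 77   8  29  28 617] [90.60777958 21.5267423 ] [0.41622949 0.17449006 0.135     ]
[267 192  29  29 654] [280.75840979 206.16972477] [0.59467513 0.23571225 0.135     ]
```

View pics/w27.png

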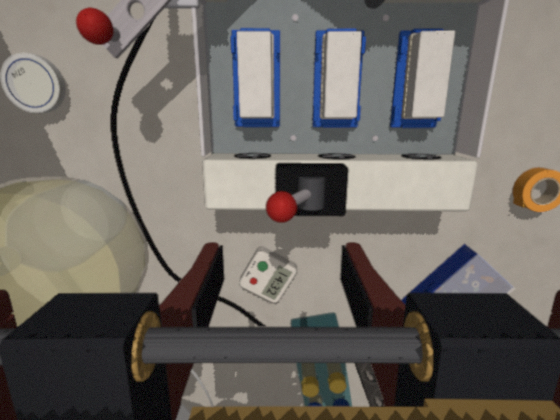

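Emit:
{"op": "step_arm", "data": {
  "rows": [
    [[0, 1, 30], 0],
    [[0, 0, 40], 0],
    [[0, 0, 30], 0],
    [[0, 0, 16], 0],
    [[0, 0, 0], 0]
  ]
}}

```text
t: 54.42
eef_pos: [0.5957, 0.2371, 0.1232]
orientation: [-0.0, 0.847, 0.532, -0.001]
ft_force: [1.1, 0.2, 1.7]
grip_width: 0.0616
```

Emit:
{"op": "step_arm", "data": {
  "rows": [
    [[10, 0, 0], 0],
    [[10, 0, 0], 0],
    [[10, 0, 0], 0],
    [[10, 0, 0], 0],
    [[10, 0, 0], 0],
    [[10, 0, 0], 0],
    [[5, 0, 0], 0],
    [[0, 0, 0], 0]
  ]
}}

```text
t: 55.42
eef_pos: [0.6248, 0.2964, 0.1234]
orientation: [-0.0, 0.847, 0.532, 0.0]
ft_force: [-0.1, 0.7, -0.4]
grip_width: 0.0615
```

Emit:
{"op": "step_arm", "data": {
  "rows": [
    [[3, 0, 0], 0],
    [[3, 0, 0], 0],
    [[2, 0, 0], 0],
    [[0, 0, 0], 0]
  ]
}}

```text
t: 55.92
eef_pos: [0.6283, 0.3033, 0.1237]
orientation: [-0.0, 0.847, 0.532, 0.0]
ft_force: [0.1, -0.5, -0.3]
grip_width: 0.0616
```

Emit:
{"op": "step_arm", "data": {
  "rows": [
    [[2, 0, 0], 0],
    [[1, 0, 0], 0],
    [[0, 0, 0], 0]
  ]
}}

```text
t: 56.3
eef_pos: [0.6284, 0.3038, 0.1234]
orientation: [0.001, 0.847, 0.532, -0.002]
ft_force: [-4.0, -8.5, 2.8]
grip_width: 0.0615
```

Emit:
{"op": "step_arm", "data": {
  "rows": [
    [[-8, 0, 0], 0],
    [[-6, 0, 0], 0],
    [[0, 0, 0], 0],
    [[0, 0, -20], 0],
    [[0, 0, -40], 0],
    [[0, 0, -50], 0],
    [[0, 0, -40], 0],
    [[0, 0, 0], 0]
  ]
}}

```text
t: 57.3
eef_pos: [0.6256, 0.2945, 0.2798]
orientation: [0.001, 0.847, 0.532, 0.005]
ft_force: [0.2, -0.7, 0.2]
grip_width: 0.0615
```

Run:
```python
from h import *
im=snap('wrist','w28.png'); t=snap('top','t28.png'); snap('side','s28.png'); docks(im)
print(proj(im,[*bay(105,-2),.135]),proj(t,[*bay(105,-2),.135]))
for i in (im,t):
    f=np.ascontiguousarray(i['frame'][:,:,::-1]); hsv=cv2.cvtColor(f,cv2.COLOR_BGR2HSV); P=cloud(i); m=((hsv[...,0]<8)|(hsv[...,0]>172))&(hsv[...,1]>140)&(hsv[...,2]>70)&(P[...,1]>.1)&(P[...,2]<.16)&(P[...,2]>.07)
    k,l,s,c=cv2.connectedComponentsWithStats(m.astype(np.uint8))
    for j in range(1,k):
        if s[j,4]>20: print(s[j],c[j],onz(i,*c[j],.135),onz(i,*c[j],.1))
plan(.4,.1,.3)
f=t['frame'][:,:,::-1]
cv2.imwrite('pics/t28z.png',cv2.resize(f[155:295,140:310],None,fx=4.4,fy=4.2,interpolation=cv2.INTER_CUBIC))
```

```text
dock [180  32  44  88 727] [488.7 257.7] [49.6 94.4] 63.8 z 0.0184
   bay coords x [-45.6  47.2] y [-110.7  -61.8]
dock [253  33  44  87 922] [526.2 334.5] [49.1 93.6] 64.3 z 0.0183
   bay coords x [-45.6  47.4] y [-25.1  22.6]
dock [325  32  42  89 842] [563.7 410.8] [48.3 94.2] 63.3 z 0.0182
   bay coords x [-45.8  48.2] y [ 59.9 106.4]
dock [371 232  34  33 243] [786.6 377.4] [ 4.8 57.8] 19.6 z 0.0181
   bay coords x [195.6 237.5] y [130.2 168.8]
[272.01743832 188.76897722] [215.28368847 184.99091707]
[ 23  12  31  32 692] [37.54190751 26.44508671] [0.41919365 0.1786428  0.135     ] [0.40381242 0.16160262 0.1       ]
[258 176  26  27 549] [270.59744991 189.02550091] [0.61939201 0.28696483 0.135     ] [0.62688371 0.28230059 0.1       ]
now [0.623  0.2932 0.2735] yaw 64.3 turn -0.0 shift before turn [-270.8 -117.1  -26.5] after turn [-270.8 -117.1  -26.5] q6 -0.7 f [-0.8  0.1 -0.3] w 0.0614 t 57.45
```

View pics/w28.png

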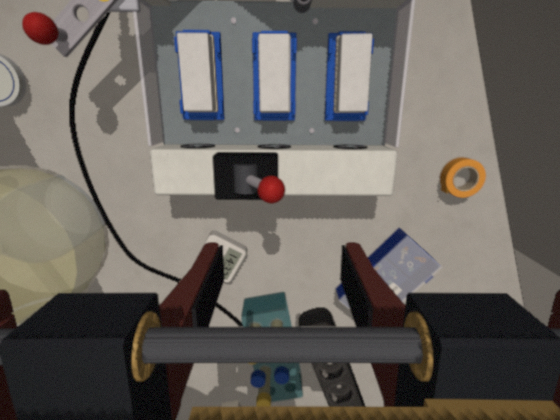

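View pics/t28z.png

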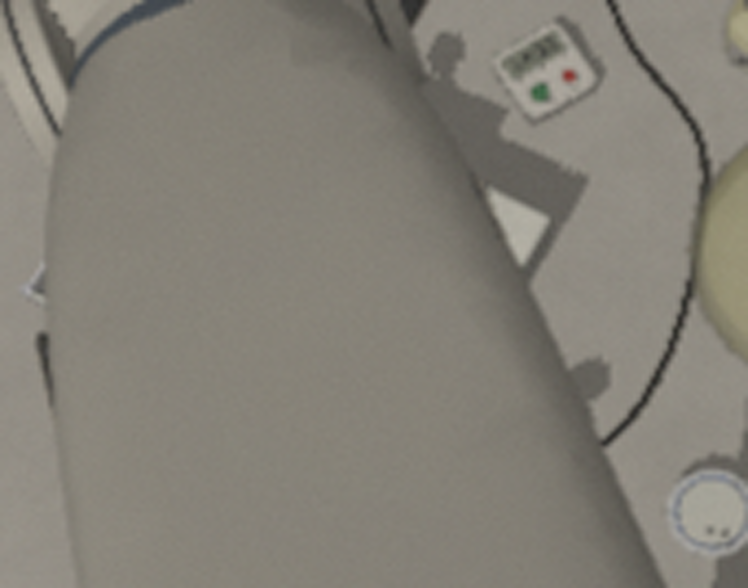

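Emit:
{"op": "step_arm", "data": {
  "rows": [
    [[0, 0, -30], 0],
    [[-30, -12, 0], 0],
    [[-45, -18, 0], 0],
    [[-45, -18, 0], 0],
    [[-45, -18, 0], 0],
    [[-45, -18, 0], 0],
    [[-45, -18, 0], 0],
    [[-45, -8, 0], 0],
    [[-45, 0, 0], 0],
    [[0, 0, 0], 0]
  ]
}}

```text
t: 58.7
eef_pos: [0.3727, 0.0285, 0.3027]
orientation: [-0.0, 0.848, 0.531, -0.001]
ft_force: [0.2, 0.7, -0.1]
grip_width: 0.0616
```

Run:
```python
from h import *
t=snap('top','t29.png'); plan(.4,.1,.3); marks(t)
f=t['frame'][:,:,::-1]
cv2.imwrite('pics/t29z.png',cv2.resize(f[130:300,140:340],None,fx=4,fy=3.5,interpolation=cv2.INTER_CUBIC))
```

```text
now [0.3738 0.0294 0.303 ] yaw 64.1 turn -0.0 shift before turn [74.9 -7.2  3. ] after turn [74.9 -7.2  3. ] q6 -1.07 f [ 1.2 -0.  -0.4] w 0.0615 t 58.75
knob [254 264   8   7  45] world [0.4053 0.1646 0.1   ] depth pt [0.4044 0.1652 0.1105]
```

View pics/t29z.png

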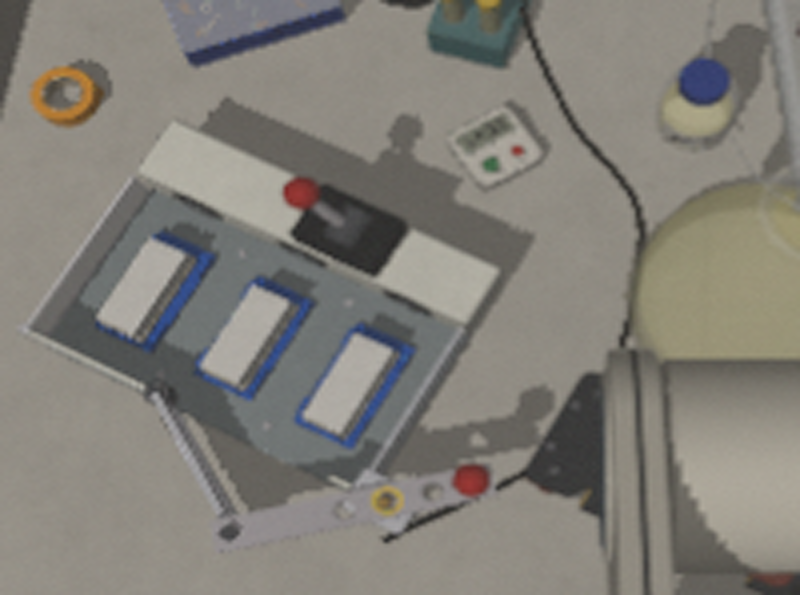

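The top view shows three seated boxes and the gate ajar with the peg in the yellow hole at (387,500). The lever is over to the left, and the timer and bottle are where they stood. I'm handing the job in.

```bash
python3 -c "
from cell import manip
print(manip.finish_job())"
```

```text
the job is handed in; nothing more can be done
None
```

The job is done and handed in at about 59 s of the 210 s allowed. There were three slide boxes on the table; the hand-in gave no verdict.

- **Boxes:** One box is in each of docks 1, 2 and 3, between the lips and lid up. Each was pressed at about 22–24 N until it stopped moving. The last depth check put all three plates at about 18 mm, which is fully home.
- **Gate:** I lifted the stay arm by its knob, pulled the gate open and lowered the yellow-ringed hole over the peg. The peg showed through the ring, and the ring sat at about 70 mm, so the arm lies flat. After release the knob was within 1 mm of where the middle hole on the peg should put it.
- **Fan lever:** I moved it last, until it met its stop at about 9 N. The ball was within about 1.5 mm of the expected "on" position, and it stayed there after I backed off.
- **Bystanders:** The bottle and timer look unmoved in the final top picture. The robot hid the dish in that one; it was in place in the picture just before.

The top and wrist cameras disagreed by 3–5 mm on where the boxes lay. I corrected for that at each grasp and each dock by measuring the box against the dock in the same picture. I noticed no grip slip and no knocked box during the run. The robot ended clear of everything.

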